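# Lay the try square to the cut line

## Task

Take the try square out of its fitted tray and lay it on the marked board, ready for scribing the cut: the brass face of its stock flush along its whole length against the board's near edge, the blade lying flat across the board with its outer edge on the pencil line and the blade on the side without the pencilled cross. Do not shove the board out of its place, and let go of the square.

Things in the scene. Friction and masses are not known exactly. Their poses are not given: they have to be found in the camera images.
- stock (a point): Centre, half-way up, of the try square's dark wooden stock: 34 mm wide (x), 120 long (y), 32 high. x runs along the steel blade away from the stock, y along the stock to its blade end, z up. The brass face, x = +17 mm, goes against the board. Square 0.27 kg; balance point near x +57, y +25, so on bare bench the blade's end tips down; with the blade over the board it lies level.
- blade (a point): Grip point on the steel blade, mid-width and mid-thickness, over the tray's finger cut-outs; x +57, y +40 mm from point stock, same axes. The blade is 3 mm thick, 40 wide (y +20 to +60), 150 long past the brass face, its underside 14.5 mm over the stock's. On the board no finger fits under its edges; the stock's upper 18 mm stand above the board to be held.
- face_heel (a point): Point on the brass face 5 mm from the stock's blade end, 7 mm over its underside (x +17, y +55, z -9 mm from point stock).
- face_toe (a point): Point on the brass face 5 mm from the stock's other end, 7 mm over its underside (x +17, y -55, z -9 mm from point stock).
- blade_edge (a point): Point on the blade's outer edge (in line with the stock's end), underside, 20 mm past the brass face (x +37, y +60, z -1.5 mm from point stock).
- blade_tip (a point): Middle of the blade's far end, underside (x +167, y +40, z -1.5 mm from point stock).
- board: Pale planed board on the bench, 130 mm (x) by 380 (y), 14 thick, 0.55 kg, loose; its far edge stands against a low fixed stop (10 mm high, 24 wide), so a push from the near side cannot shift it. Origin: centre of the underside; x away from the robot, near edge at x = -65 mm. A yellow pencil lies across its right end.
- line_end (a point): Near end of the 2 mm wide pencil line, on the top arris of the board's near edge (x -65, y +50, z 14 mm in the board's frame, same axes). The line runs 53 mm along the board's x from here; a pencilled cross marks the waste side, +y of the line.
- tray: Fixed tool tray, 224 (x) by 195 mm, 48 high, left or right of the board; origin: centre of its underside. The square lies in it, axes parallel, stock sunk 2 mm below the top with 3 mm play, so no finger gets beside it. At point blade, cut-outs 60 mm long (x) reach 42 mm out from each blade edge and down to 4 mm over the bench; there the blade's underside is 26.5 mm over the bench.
Not all that is in view belongs to the job. There is more than one size of the part that bears stock; the job needs the larger.

How it is judged:
By the outcome, as a careful person would: the job done as asked, in the order asked, and still so for the second after the job is handed in, with the robot touching nothing.
It also fails if it takes over 51 s, if anything falls off the work surface, if the arm or the gripper's body presses on something with over 40 N, if the wrist force passes 120 N, or if a joint passes its speed limit or range.

## Robot

A 7-joint arm with a two-finger parallel gripper is mounted at the origin on a cart in front of the work surface, level with it; the furniture and walls round the work are solid. World frame = base frame: x ahead of the robot, y to its left, z up, the work surface at z = 0. Lengths are in m, angles in rad, forces in N, time in s.
With the tool pointing down it reaches from about 0.4 to 0.875 m from the base axis. Payload 19.3 kg.
Tool frame: the origin (TCP) lies between the finger pads; the fingertips stand 11 mm ahead of it and the grasp point (between the pads) lies 8 mm behind it (bot.tcp_to_tips is the distance from the TCP to the fingertips, in m); x points along the fingers, y is the direction in which the jaws open and shut, and the axes are right-handed (so a half turn about x gives the same grasp; the last joint's range is limited). The gripper opens to 85 mm and grips with 20 to 120 N. Pads are 22 mm wide; open, the fingers measure 114 mm over their backs; the gripper's body (76 mm by 85 mm) begins 54 mm behind the grasp point. The pads swing forward as they close: fully open they stand 13 mm farther back than shut.
Start: joints at [1.13, 0.521, -0.036, 1.599, 0.021, 1.021, -0.113], TCP at [0.226, -0.583, 0.242] pointing down, gripper open.
Joint ranges: [-2.91, 2.91], [-0.3, 2.13], [-1.5, 1.42], [0.17, 2.43], [-1.26, 4.41], [0.16, 1.93], [-2.52, 2.52]. Speed limits (rad/s): [1.89, 1.89, 2.39, 2.39, 3.01, 3.01, 3.01].

## Interface

Orientations are given as a rotation vector (axis times angle).
In Python, from bench import status, cams, bot gives the robot as it stands.
- The arm moves only by the tool drive_tool, never from a script. Its argument "motion" is a list of rows, each a list of 2 entries, a list of its own where there are three numbers: the shift along the tool's x, y, z in cm, then the turn, a rotation vector about the tool's x, y, z in rad. A call has 1 to 5 rows; each row shifts and turns the pose as measured when the row begins, along the tool's axes as they then stand; what a row does not reach is not made up. A row lasts 1/12 s, in which the tool goes at most 41.7 mm and 7.16 degrees, less where a joint would pass 70% of its speed; a pose out of reach is approached as far as the arm can. A call is refused whole if a number of a shift passes 4.17 or a number of a turn 0.125, either way. A call with a gripper value outside its range is refused whole. "hand" is the closure, from -1 (fully open) to 1 (shut), so that 0 is half open, set as the call begins (left out, the last holds). The fingers move at their own pace and stop on an object; the grip force is fixed at half the most. Time passes only in rows, so rows that do not move let the fingers close. It gives the time, the measured TCP pose, the force and the opening at its end, in the units of the state.
- status.sense(): the state, without advancing time (a new reading comes with each control period).
- cams.snapshot(name): name is "scene" or "side" or "wrist"; returns the picture (480x640x3 uint8, red, green, blue); there is no depth.
- cams.get_calibration(name): a dict with "intrinsics" (3x3 intrinsics, pixels), "k1" (the pictures are not rectified: a ray, as slopes to the right and down, at radius r is drawn at 1 + k1 r^2 times it, then the intrinsics apply), "rvec" (rotation vector, rad) and "tvec" (3), from world to camera coordinates, as OpenCV has them. Camera axes: x right, y down, z forward; pixel columns grow to the right and rows downward; lengths in m; the calibration is good to about 2 mm. A picture is of the moment at which its call begins: read the wrist's pose just before it. get_calibration takes no time and is no camera call; for the wrist camera it gives the pose at the moment of the call.
- bot.hand_in(): hands the job in, once; it reports no verdict.
The state is a dict: "clock": time; "joint_positions": joint angles; "qvel": joint speeds; "tau": joint torques, N m; "tool_pos": TCP position; "tcp_rot": TCP orientation; "force": force on the tool from outside, world axes, zero at the start; "wrist_torque": the same for the moment, N m; "finger_gap": opening from 0.0 (shut) to 1.0 (fully open).
Only numpy, scipy, OpenCV 4.12 (cv2) and the standard library are available. Lean on these libraries where they do the work, as an engineer would, in place of code of your own. Each camera call takes 0.05 s, during which the arm holds its last target.

## Working session

There is one attempt and no reset: what is moved stays moved. The work goes in short steps, Python scripts to look and compute and a tool call to move; the robot and the scene stay as the last step left them, time stands still between calls to the robot, and variables do not carry over. Pictures are saved under pics/ and viewed, and the job is handed in when it is done.

Besides the shell and the picture viewer there is one more tool, called after "Request:" as name([rows], argument=value, ...), one row to a line, values as JSON. drive_tool: Moves the arm, as the interface text tells. Its arguments: {"type":"object","properties":{"motion":{"type":"array","items":{"type":"array"}},"hand":{"type":"number"}},"required":["motion"]}

```bash
ls; mkdir -p pics; python3 - <<'E'
from bench import status,cams,bot
import cv2
print(status.sense())
for n in ["scene","side","wrist"]:
    c=cams.get_calibration(n);print(n,c)
    im=cams.snapshot(n);cv2.imwrite(f"pics/{n}0.png",im[:,:,::-1])
E
```

```text
pics
{'clock': 0.0, 'joint_positions': array([ 1.12979861,  0.52202163, -0.03630532,  1.60001864,  0.0211971 ,
        1.0210628 , -0.11280946]), 'qvel': array([-0.00118886,  0.00056836,  0.0013146 ,  0.00032023, -0.00017893,
       -0.00035855,  0.00016707]), 'tau': array([ 3.67313496e-04, -9.27115417e+01,  1.98000446e+00, -3.69929338e+01,
        1.77946722e-02,  8.13127728e-03,  3.59621811e-05]), 'tool_pos': array([ 0.22631311, -0.58224089,  0.2417174 ]), 'tcp_rot': array([ 2.01906243,  0.37981177, -2.01966504]), 'force': array([-0.62304751,  0.22575342, -0.76474139]), 'wrist_torque': array([-0.03310467,  0.04428703,  0.01106511]), 'finger_gap': 0.9993330609306887}
scene {'intrinsics': array([[467.30176885,   0.        , 319.77468706],
       [  0.        , 467.30176885, 243.03432547],
       [  0.        ,   0.        ,   1.        ]]), 'k1': -0.0549905204992174, 'rvec': array([ 1.09073815, -2.39507205,  1.02170991]), 'tvec': array([0.340617  , 0.32492843, 1.22940583])}
side {'intrinsics': array([[538.22573581,   0.        , 321.4158571 ],
       [  0.        , 538.22573581, 243.43368181],
       [  0.        ,   0.        ,   1.        ]]), 'k1': -0.01805830783792541, 'rvec': array([2.16329848, 0.02585338, 0.01800658]), 'tvec': array([-5.12985578e-01,  4.78438752e-04,  1.64275776e+00])}
wrist {'intrinsics': array([[346.37736728,   0.        , 315.95619397],
       [  0.        , 346.37736728, 237.8445512 ],
       [  0.        ,   0.        ,   1.        ]]), 'k1': -0.06708738955236711, 'rvec': array([-2.39405859,  1.63488041,  0.23676082]), 'tvec': array([-0.62272061, -0.03693067,  0.3791968 ])}
```

View pics/scene0.png

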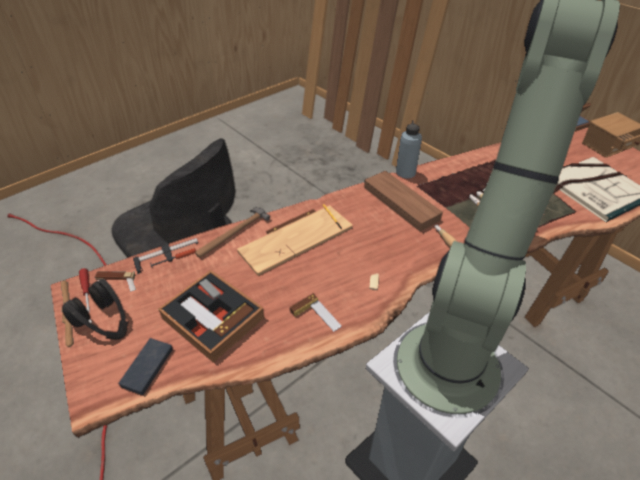

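View pics/side0.png

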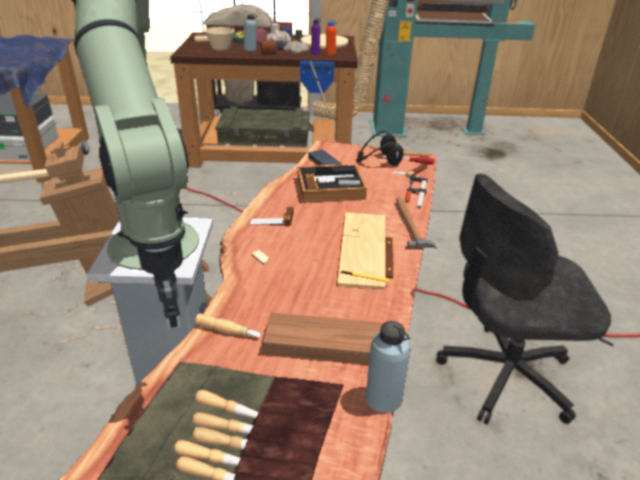

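View pics/wrist0.png

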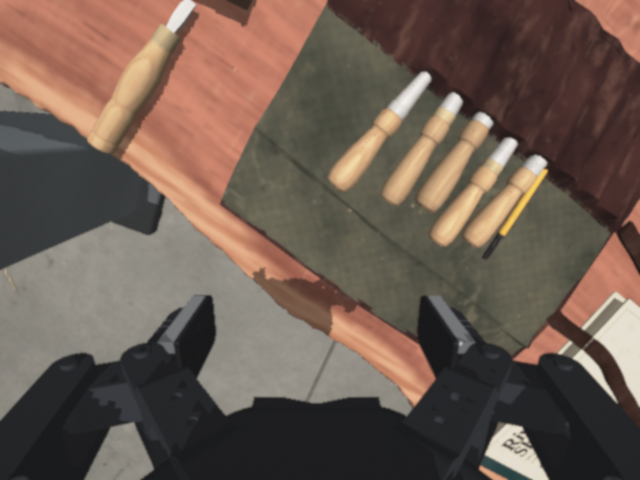

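The larger square lies in the tray (scene about (213,315)). A smaller square lies loose on the bench (about (317,310)). I'll enlarge both to confirm which is which.

```bash
cat > h.py <<'E'
import numpy as np,cv2
from scipy.spatial.transform import Rotation as R
def ray(c,px):
    K=c["intrinsics"]; D=np.array([c["k1"],0,0,0.])
    # r^2 of undistorted slopes: standard OpenCV k1 model
    p=cv2.undistortPointsIter(np.array([[px]],float),K,D,None,None,(3,100,1e-12))[0,0]
    Rm=R.from_rotvec(c["rvec"]).as_matrix()
    o=-Rm.T@c["tvec"]; d=Rm.T@np.array([p[0],p[1],1.]); return o,d/np.linalg.norm(d)
def on_z(c,px,z):
    o,d=ray(c,px); return o+d*(z-o[2])/d[2]
def proj(c,P):
    K=c["intrinsics"]; D=np.array([c["k1"],0,0,0.])
    return cv2.projectPoints(np.atleast_2d(np.array(P,float)),np.array(c["rvec"]),np.array(c["tvec"]),K,D)[0][:,0]
E
python3 - <<'E'
import cv2,numpy as np
im=cv2.imread('pics/scene0.png')
a=cv2.resize(im[260:365,145:365],None,fx=3.6,fy=3.6,interpolation=cv2.INTER_CUBIC)
cv2.imwrite('pics/crop_s.png',a)
im=cv2.imread('pics/side0.png')
a=cv2.resize(im[150:300,240:440],None,fx=4,fy=4,interpolation=cv2.INTER_CUBIC)
cv2.imwrite('pics/crop_d.png',a)
E
```

```text
(no output)
```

View pics/crop_s.png

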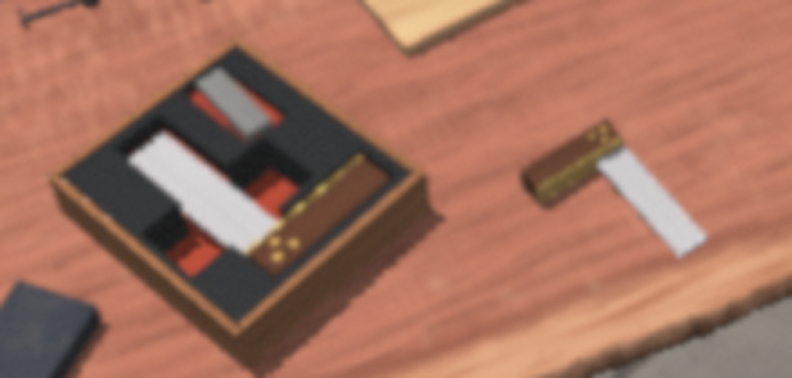

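View pics/crop_d.png

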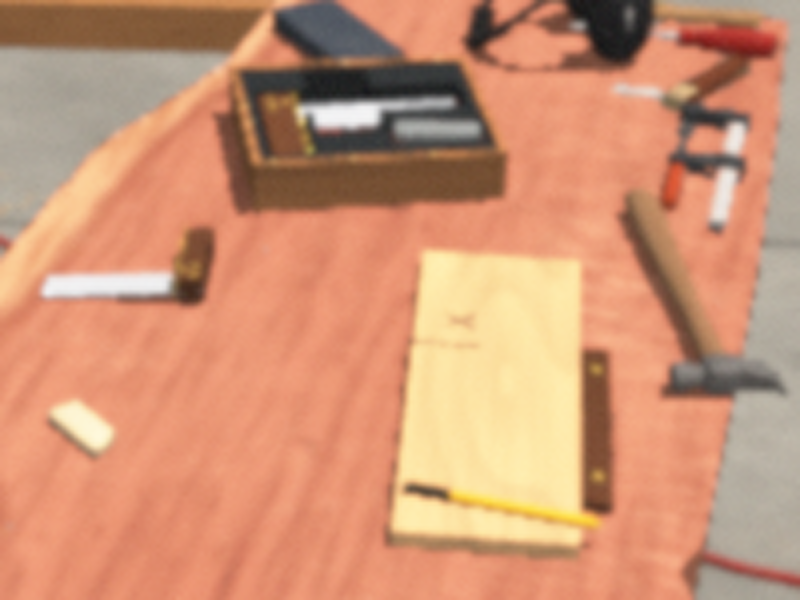

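```bash
python3 - <<'E'
from bench import cams
from h import *
s=cams.get_calibration("scene");d=cams.get_calibration("side")
f=lambda p:(p[0]/3.6+145,p[1]/3.6+260)
g=lambda p:(p[0]/4+240,p[1]/4+150)
def show(n,c,pts,z,q):
    P=[on_z(c,q(p),z) for p in pts]
    for p in P: print(n,p.round(4))
    for a,b in zip(P,P[1:]+P[:1]): print('  edge',np.linalg.norm(b-a).round(4),np.degrees(np.arctan2(*(b-a)[[1,0]])).round(1))
show('tray',s,[(238,45),(52,180),(240,330),(425,178)],.048,f)
show('tray-d',d,[(235,68),(462,62),(503,157),(250,165)],.048,g)
show('board',d,[(422,250),(580,260),(580,545),(390,540)],.014,g)
show('line',d,[(413,341),(480,346)],.014,g)
show('blade',s,[(160,130),(280,215),(240,252),(130,155)],.0295,f)
E
```

```text
tray [0.6547 0.3137 0.048 ]
tray [0.6273 0.4993 0.048 ]
tray [0.4157 0.4604 0.048 ]
tray [0.4401 0.278  0.048 ]
  edge 0.1876 98.4
  edge 0.2151 -169.6
  edge 0.184 -82.4
  edge 0.2175 9.4
tray-d [0.4226 0.4567 0.048 ]
tray-d [0.6343 0.482  0.048 ]
tray-d [0.6622 0.2959 0.048 ]
tray-d [0.4442 0.2696 0.048 ]
  edge 0.2132 6.8
  edge 0.1882 -81.5
  edge 0.2196 -173.1
  edge 0.1884 96.6
board [0.591  0.1919 0.014 ]
board [0.7221 0.1823 0.014 ]
board [ 0.6892 -0.1983  0.014 ]
board [ 0.5592 -0.198   0.014 ]
  edge 0.1315 -4.2
  edge 0.382 -94.9
  edge 0.1301 179.9
  edge 0.3913 85.3
line [0.5804 0.0524 0.014 ]
line [0.6325 0.0477 0.014 ]
  edge 0.0523 -5.1
  edge 0.0523 174.9
blade [0.6323 0.4046 0.0295]
blade [0.4968 0.3771 0.0295]
blade [0.4872 0.4192 0.0295]
blade [0.6253 0.4361 0.0295]
  edge 0.1383 -168.5
  edge 0.0432 102.8
  edge 0.1391 7.0
  edge 0.0322 -77.4
```

```bash
cat >> h.py <<'E'
def down(yaw,sgn=1):
    # tool x down, tool y at heading yaw in world
    x=np.array([0,0,-1.]);y=np.array([np.cos(yaw),np.sin(yaw),0])*sgn
    return np.stack([x,y,np.cross(x,y)],1)
def rows(p,Rm,pt,Rt,n,prt=True):
    p=np.array(p,float);Rm=np.array(Rm);out=[]
    for k in range(n):
        rv=R.from_matrix(Rm.T@Rt).as_rotvec()/(n-k)
        sh=Rm.T@(np.array(pt)-p)/(n-k)
        s=np.round(sh*100,2);t=np.round(rv,3)
        out.append([s.tolist(),t.tolist()])
        p=p+Rm@(s/100);Rm=Rm@R.from_rotvec(t).as_matrix()
    if prt:
        for o in out: print(o)
    return out
def cur():
    from bench import status
    s=status.sense();return s,s["tool_pos"],R.from_rotvec(s["tcp_rot"]).as_matrix()
def yawof(Rm): return np.degrees(np.arctan2(Rm[1,1],Rm[0,1]))
E
python3 - <<'E'
from h import *
from bench import cams
s,p,Rm=cur();print(Rm.round(3),yawof(Rm))
c=cams.get_calibration("wrist");Rw=R.from_rotvec(c["rvec"]).as_matrix();o=-Rw.T@c["tvec"]
print("cam in tool",Rm.T@(o-p),"\n",(Rm.T@Rw.T).round(3))
E
```

```text
[[-0.     0.362 -0.932]
 [ 0.001 -0.932 -0.362]
 [-1.    -0.001  0.   ]] -68.75570598811265
cam in tool [-0.13104284 -0.0012924  -0.0716843 ] 
 [[ 0.001 -0.28   0.96 ]
 [ 1.     0.002 -0.001]
 [-0.001  0.96   0.28 ]]
```

```bash
python3 - <<'E'
from bench import cams
from h import *
d=cams.get_calibration("side")
g=lambda p:(p[0]/4+240,p[1]/4+150)
for n,p,z in [('sm blade end',(42,290),.01),('sm stock near',(178,300),.0),('sm stock top r',(212,232),.025),('sm stock bot right',(203,300),0),('eraser',(55,410),.01),('eraser',(100,455),0),('eraser',(113,430),.01),('stop',(610,350),.01),('stop',(610,510),.01)]:
    print(n,on_z(d,g(p),z).round(3))
s,p,Rm=cur()
rows(p,Rm,[.50,-.25,.27],down(np.radians(-75)),10)
E
```

```text
sm blade end [0.282 0.12  0.01 ]
sm stock near [0.392 0.126 0.   ]
sm stock top r [0.416 0.194 0.025]
sm stock bot right [0.412 0.127 0.   ]
eraser [ 0.312 -0.048  0.01 ]
eraser [ 0.35  -0.089  0.   ]
eraser [ 0.358 -0.072  0.01 ]
stop [0.735 0.053 0.01 ]
stop [ 0.715 -0.153  0.01 ]
[[-0.28, -2.11, -3.75], [0.011, 0.0, 0.0]]
[[-0.28, -2.15, -3.73], [0.011, 0.0, 0.0]]
[[-0.28, -2.19, -3.71], [0.011, 0.0, 0.0]]
[[-0.28, -2.23, -3.68], [0.011, 0.0, 0.0]]
[[-0.28, -2.27, -3.66], [0.011, 0.0, 0.0]]
[[-0.28, -2.31, -3.63], [0.011, 0.0, 0.0]]
[[-0.28, -2.35, -3.61], [0.011, 0.0, 0.0]]
[[-0.28, -2.38, -3.58], [0.011, 0.0, 0.0]]
[[-0.28, -2.43, -3.56], [0.01, 0.0, 0.0]]
[[-0.28, -2.46, -3.53], [0.011, 0.0, 0.001]]
```

Request:
drive_tool([
  [[-0.28,-2.1,-3.4],[0.01,0,0]],
  [[-0.28,-2.1,-3.4],[0.01,0,0]],
  [[-0.28,-2.1,-3.4],[0.01,0,0]],
  [[-0.28,-2.1,-3.4],[0.01,0,0]],
  [[-0.28,-2.1,-3.4],[0.01,0,0]],
])

```text
clock: 0.57
tool_pos: [0.3464, -0.426, 0.2534]
tcp_rot: [2.053, 0.318, -2.063]
force: [0.9, -1.0, 0.3]
finger_gap: 1.004
```

```bash
python3 - <<'E'
from h import *
s,p,Rm=cur();print(s["clock"],p,yawof(Rm),s["joint_positions"].round(2))
rows(p,Rm,[.56,.05,.27],down(np.radians(-80)),10)
E
```

```text
0.5667 [ 0.34636743 -0.42600137  0.25342397] -72.55319196331715 [ 0.83  0.39 -0.07  1.78  0.03  0.97 -0.52]
[[-0.17, -3.9, -3.46], [0.013, 0.0, 0.0]]
[[-0.17, -3.95, -3.41], [0.013, 0.001, 0.0]]
[[-0.17, -3.99, -3.36], [0.013, 0.0, 0.0]]
[[-0.17, -4.03, -3.31], [0.013, 0.001, 0.0]]
[[-0.17, -4.08, -3.26], [0.013, 0.001, 0.0]]
[[-0.16, -4.12, -3.21], [0.013, 0.0, 0.0]]
[[-0.16, -4.16, -3.15], [0.013, 0.001, 0.001]]
[[-0.17, -4.2, -3.1], [0.013, 0.0, 0.0]]
[[-0.17, -4.24, -3.04], [0.013, 0.001, 0.001]]
[[-0.16, -4.27, -2.99], [0.013, 0.0, 0.0]]
```

Request:
drive_tool([
  [[-0.1,-3.2,-2.6],[0.013,0,0]],
  [[-0.1,-3.2,-2.6],[0.013,0,0]],
  [[-0.1,-3.2,-2.5],[0.013,0,0]],
  [[-0.1,-3.2,-2.5],[0.013,0,0]],
  [[-0.1,-3.2,-2.5],[0.013,0,0]],
])

```text
clock: 0.98
tool_pos: [0.426, -0.2333, 0.2581]
tcp_rot: [2.091, 0.251, -2.101]
force: [1.3, -0.6, -0.7]
finger_gap: 1.003
```

Request:
drive_tool([
  [[-0.1,-3.6,-1.5],[0.013,0,0]],
  [[-0.1,-3.6,-1.5],[0.013,0,0]],
  [[-0.1,-3.8,-1],[0.013,0,0]],
  [[-0.1,-3.8,-1],[0.013,0,0]],
  [[-0.1,-3.8,-1],[0.013,0,0]],
])

```text
clock: 1.4
tool_pos: [0.4469, -0.0288, 0.2633]
tcp_rot: [2.129, 0.182, -2.137]
force: [1.6, -0.8, -0.2]
finger_gap: 0.999
```

Request:
drive_tool([
  [[0,-4,-0.5],[0,0,0]],
  [[0,-4,-0.5],[0,0,0]],
  [[0,-4,-0.5],[0,0,0]],
  [[0,-4,-0.5],[0,0,0]],
  [[0,-4,-0.5],[0,0,0]],
])

```text
clock: 1.82
tool_pos: [0.436, 0.1792, 0.2641]
tcp_rot: [2.132, 0.179, -2.136]
force: [1.3, -0.3, -0.2]
finger_gap: 1.0
```

```bash
python3 - <<'E'
from h import *
s,p,Rm=cur();print(s["clock"],p,yawof(Rm),s["joint_positions"].round(2))
rows(p,Rm,[.50,.39,.27],down(np.radians(-82)),8)
E
```

```text
1.8167 [0.43603614 0.17924011 0.26409573] -80.39966880271109 [-0.2   0.27 -0.38  1.95  0.12  0.95 -2.04]
[[-0.08, -2.46, -1.23], [0.003, 0.0, 0.0]]
[[-0.07, -2.47, -1.22], [0.004, 0.0, 0.0]]
[[-0.08, -2.47, -1.21], [0.003, 0.0, 0.0]]
[[-0.07, -2.48, -1.2], [0.004, 0.0, 0.0]]
[[-0.08, -2.48, -1.19], [0.003, 0.0, 0.0]]
[[-0.07, -2.49, -1.19], [0.004, 0.001, 0.0]]
[[-0.07, -2.49, -1.18], [0.003, 0.0, 0.0]]
[[-0.08, -2.49, -1.16], [0.004, 0.001, 0.0]]
```

Request:
drive_tool([
  [[0,-3.7,-1.4],[0.005,0,0]],
  [[0,-3.7,-1.4],[0.005,0,0]],
  [[0,-3.7,-1.4],[0.005,0,0]],
  [[0,-3.7,-1.4],[0.005,0,0]],
  [[0,-3,-1.2],[0.005,0,0]],
])

```text
clock: 2.23
tool_pos: [0.4724, 0.3768, 0.264]
tcp_rot: [2.145, 0.154, -2.148]
force: [0.3, -1.3, 0.3]
finger_gap: 1.003
```

Request:
drive_tool([
  [[0,-2.2,-3],[0,0,0]],
  [[0,0,0],[0,0,0]],
])

```text
clock: 2.4
tool_pos: [0.4981, 0.4109, 0.2626]
tcp_rot: [2.141, 0.162, -2.148]
force: [1.3, 0.5, 0.6]
finger_gap: 1.001
```

```bash
python3 - <<'E'
from h import *
from bench import cams
import pickle
s,p,Rm=cur();print(s["clock"],p,yawof(Rm),s["joint_positions"].round(2),s["qvel"].round(2))
c=cams.get_calibration("wrist");im=cams.snapshot("wrist")
pickle.dump((c,p,Rm),open("w1.pkl","wb"))
cv2.imwrite("pics/w1.png",im[:,:,::-1])
E
```

```text
2.4 [0.49812661 0.41093623 0.26257666] -81.45356285129793 [-0.53  0.56 -0.38  1.5   0.22  1.12 -2.38] [-0.03 -0.06 -0.02  0.13 -0.02 -0.03 -0.02]
```

View pics/w1.png

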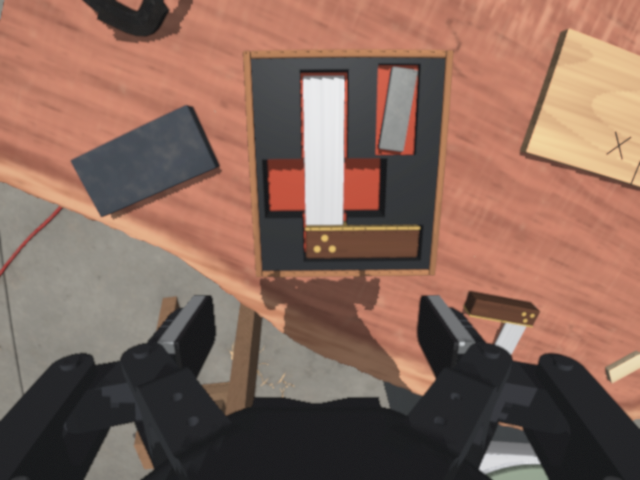

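The wrist view shows the tray: blade from about (302,77) to (345,226), stock about (305,226) to (420,259), cut-outs red at (268..380,160..212). I'll measure by masks.

```bash
python3 - <<'E'
from h import *
import pickle
c,p,Rm=pickle.load(open("w1.pkl","rb"))
im=cv2.imread("pics/w1.png")
hsv=cv2.cvtColor(im,cv2.COLOR_BGR2HSV)
def rect(mask,roi,z,n):
    m=np.zeros_like(mask);x0,y0,x1,y1=roi;m[y0:y1,x0:x1]=mask[y0:y1,x0:x1]
    cs,_=cv2.findContours(m,cv2.RETR_EXTERNAL,cv2.CHAIN_APPROX_NONE);k=max(cs,key=cv2.contourArea)
    b=cv2.boxPoints(cv2.minAreaRect(k));print(n,'px',b.round(1).tolist())
    P=np.array([on_z(c,q,z)[:2] for q in k[:,0]]).astype(np.float32)*1000
    r=cv2.minAreaRect(P);print('  world',np.round(r,2) if 0 else r)
    return r
m=((hsv[:,:,1]<40)&(hsv[:,:,2]>150)).astype(np.uint8)
rect(m,(290,65,360,235),.0295,'blade')
m=((hsv[:,:,1]>90)&(hsv[:,:,2]<140)&(hsv[:,:,2]>55)).astype(np.uint8)
rect(m,(300,231,428,262),.046,'stock')
m=((hsv[:,:,1]>150)&(hsv[:,:,2]>120)).astype(np.uint8)
rect(m,(262,155,303,220),.004,'cutL');rect(m,(347,155,390,220),.004,'cutR')
for q in [(246,52),(450,51),(434,273),(260,273)]: print(on_z(c,q,.048).round(4))
a=cv2.resize(im[40:290,230:470],None,fx=2.4,fy=2.4,interpolation=cv2.INTER_CUBIC);cv2.imwrite('pics/w1c.png',a)
E
```

```text
blade px [[303.0, 77.0], [344.0, 77.0], [344.0, 224.0], [303.0, 224.0]]
  world ((552.2570190429688, 413.62225341796875), (148.2416229248047, 40.32558059692383), 8.98503589630127)
stock px [[303.0, 231.0], [419.0, 231.0], [419.0, 258.0], [303.0, 258.0]]
  world ((467.02911376953125, 360.7457580566406), (29.797164916992188, 121.65643310546875), 8.70134449005127)
cutL px [[267.6000061035156, 168.89999389648438], [302.0, 167.60000610351562], [303.6000061035156, 208.89999389648438], [269.20001220703125, 210.3000030517578]]
  world ((506.2139892578125, 449.3978576660156), (47.36932373046875, 38.39297103881836), 9.13329792022705)
cutR px [[347.0, 209.0], [347.0, 168.0], [379.0, 168.0], [379.0, 209.0]]
  world ((519.9351196289062, 363.30718994140625), (46.56976318359375, 36.14936065673828), 9.099213600158691)
[0.6338 0.4985 0.048 ]
[0.6638 0.3135 0.048 ]
[0.448  0.2766 0.048 ]
[0.4198 0.4621 0.048 ]
```

View pics/w1c.png

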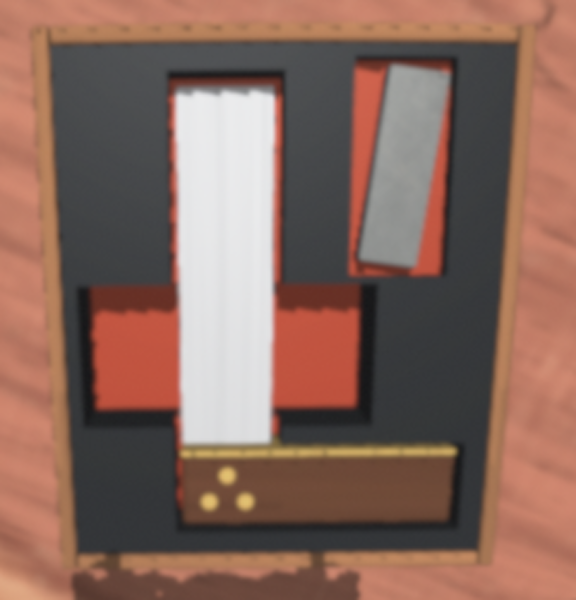

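```bash
python3 - <<'E'
from h import *
s,p,Rm=cur()
rows(p,Rm,[.5177,.4081,.10],down(np.radians(-81)),5)
E
```

```text
[[3.25, 0.09, -0.44], [-0.001, 0.001, 0.0]]
[[3.25, 0.1, -0.44], [-0.002, 0.001, 0.0]]
[[3.25, 0.1, -0.43], [-0.001, 0.001, 0.0]]
[[3.25, 0.1, -0.43], [-0.002, 0.001, 0.001]]
[[3.24, 0.09, -0.42], [-0.001, 0.001, 0.0]]
```

Request:
drive_tool([
  [[3.25,0.1,-0.43],[-0.001,0.001,0]],
  [[3.25,0.1,-0.43],[-0.002,0.001,0]],
  [[3.25,0.1,-0.43],[-0.002,0.001,0]],
  [[3.25,0.1,-0.43],[-0.002,0.001,0]],
  [[3,0.1,-0.43],[-0.002,0.001,0]],
], hand=-0.4)

```text
clock: 2.87
tool_pos: [0.5193, 0.4087, 0.1035]
tcp_rot: [2.151, 0.179, -2.132]
force: [0.4, 0.6, 0.2]
finger_gap: 0.7
```

Request:
drive_tool([
  [[0,0,0],[0,0,0]],
  [[0,0,0],[0,0,0]],
])

```text
clock: 3.03
tool_pos: [0.5174, 0.4048, 0.0981]
tcp_rot: [2.141, 0.171, -2.138]
force: [-0.2, 0.8, 1.2]
finger_gap: 0.698
```

```bash
python3 - <<'E'
from h import *
from bench import cams
s,p,Rm=cur();print(s["clock"],p,yawof(Rm),Rm[:,0].round(4),s["joint_positions"].round(2),s["finger_gap"])
im=cams.snapshot("wrist");cv2.imwrite("pics/w2.png",im[:,:,::-1])
rows(p,Rm,[.5177,.4081,.025],down(np.radians(-81)),5)
E
```

```text
3.0333 [0.51743768 0.40483572 0.09814315] -80.92008357469885 [ 0.0013  0.0016 -1.    ] [-0.54  0.75 -0.33  1.61  0.31  0.83 -2.41] 0.6975250959430473
[[1.46, -0.06, -0.01], [0.0, -0.0, 0.0]]
[[1.46, -0.06, -0.01], [0.0, -0.0, 0.0]]
[[1.46, -0.06, -0.02], [0.0, -0.001, 0.0]]
[[1.47, -0.06, -0.01], [0.001, -0.0, 0.001]]
[[1.46, -0.07, -0.02], [0.0, -0.001, 0.0]]
```

View pics/w2.png

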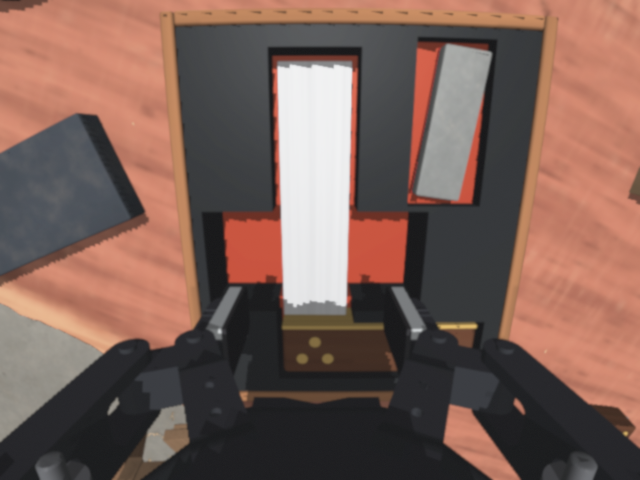

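Blade (x about 316 px) is centred between the fingers (225 and 405 px). Going down.

Request:
drive_tool([
  [[1.5,-0.1,0],[0,0,0]],
  [[1.5,-0.1,0],[0,0,0]],
  [[1.4,-0.05,0],[0,0,0]],
  [[1.2,-0.05,0],[0,0,0]],
  [[0.8,0,0],[0,0,0]],
])

```text
clock: 3.5
tool_pos: [0.5195, 0.4102, 0.0374]
tcp_rot: [2.153, 0.177, -2.132]
force: [-0.8, -0.3, 0.0]
finger_gap: 0.699
```

```bash
python3 - <<'E'
from h import *
from bench import cams
s,p,Rm=cur();print(s["clock"],p,yawof(Rm),Rm[:,0].round(4),s["force"],s["qvel"].round(2))
im=cams.snapshot("wrist");cv2.imwrite("pics/w3.png",im[:,:,::-1])
s,p,Rm=cur();print(p)
rows(p,Rm,[.5177,.4081,.025],down(np.radians(-81)),1)
E
```

```text
3.5 [0.51952613 0.41015284 0.03741019] -80.97454971330237 [ 0.0092  0.0079 -0.9999] [-0.829728   -0.25753788  0.01901367] [-0.04  0.14  0.06  0.01  0.04 -0.17 -0.03]
[0.51891276 0.40960919 0.0359426 ]
[[1.09, 0.14, 0.15], [0.001, -0.009, 0.005]]
```

View pics/w3.png

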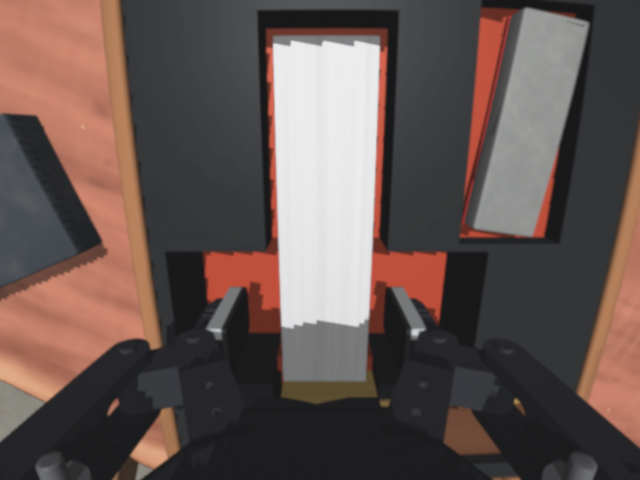

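Request:
drive_tool([
  [[0.6,0.12,0.1],[0,-0.005,0.004]],
  [[0.5,0,0],[0,0,0]],
  [[0,0,0],[0,0,0]],
])

```text
clock: 3.8
tool_pos: [0.5178, 0.4083, 0.0232]
tcp_rot: [2.142, 0.17, -2.137]
force: [-0.3, -1.1, 0.7]
finger_gap: 0.698
```

```bash
python3 - <<'E'
from h import *
s,p,Rm=cur();print(s["clock"],p,yawof(Rm),Rm[:,0].round(4),s["force"],s["qvel"].round(2))
rows(p,Rm,[.5177,.4081,.025],down(np.radians(-81)),1)
E
```

```text
3.8 [0.51779998 0.40826931 0.02324651] -80.94931229840844 [ 2.2e-03  8.0e-04 -1.0e+00] [-0.3081855  -1.06779263  0.69232562] [ 0.   -0.   -0.   -0.   -0.    0.01  0.01]
[[-0.18, 0.02, 0.01], [0.001, -0.002, 0.0]]
```

Well aligned; closing.

Request:
drive_tool([
  [[0,0,0],[0,0,0]],
  [[0,0,0],[0,0,0]],
  [[0,0,0],[0,0,0]],
  [[0,0,0],[0,0,0]],
  [[0,0,0],[0,0,0]],
], hand=1)

```text
clock: 4.22
tool_pos: [0.5182, 0.4085, 0.0243]
tcp_rot: [2.143, 0.17, -2.136]
force: [0.5, 0.0, -3.4]
finger_gap: 0.439
```

Request:
drive_tool([
  [[0,0,0],[0,0,0]],
  [[-0.3,0,0],[0,0,0]],
  [[-0.6,0,0],[0,0,0]],
  [[-0.6,0,0],[0,0,0]],
  [[-0.6,0,0],[0,0,0]],
])

```text
clock: 4.63
tool_pos: [0.5177, 0.408, 0.0462]
tcp_rot: [2.141, 0.169, -2.137]
force: [0.6, -0.0, -2.7]
finger_gap: 0.445
```

```bash
python3 - <<'E'
from h import *
from bench import cams
s,p,Rm=cur();print(s["clock"],p,yawof(Rm),Rm[:,0].round(4),s["force"],s["finger_gap"])
im=cams.snapshot("wrist");cv2.imwrite("pics/w4.png",im[:,:,::-1])
E
```

```text
4.6333 [0.51772486 0.40798405 0.04617846] -80.96380495052863 [ 1.9e-03  5.0e-04 -1.0e+00] [ 0.63803346 -0.0206099  -2.70864224] 0.4447982587595325
```

View pics/w4.png

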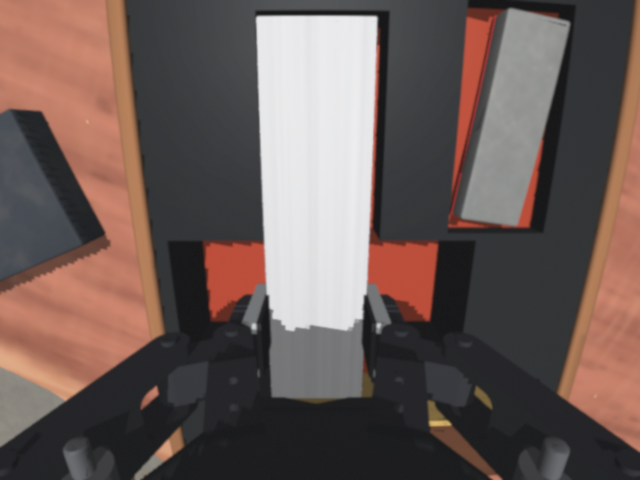

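Request:
drive_tool([
  [[-2,0,0],[0,0,0]],
  [[-2.5,0,0],[0,0,0]],
  [[-2.5,0,0],[0,0,0]],
  [[-2,1,0],[0,0,0]],
  [[-0.5,2,0],[0.02,0,0]],
])

```text
clock: 5.1
tool_pos: [0.5203, 0.3818, 0.1471]
tcp_rot: [2.15, 0.157, -2.147]
force: [0.7, 1.4, -2.3]
finger_gap: 0.44
```

```bash
python3 - <<'E'
from h import *
s,p,Rm=cur();print(s["clock"],p,yawof(Rm),Rm[:,0].round(4),s["force"],s["finger_gap"])
rows(p,Rm,[.545,.03,.14],down(np.radians(-94.8)),10)
E
```

```text
5.1 [0.52032421 0.38177653 0.14711482] -81.80834024634937 [ 0.0014  0.0033 -1.    ] [ 0.71761023  1.39487252 -2.31967259] 0.43963982898536763
[[0.06, 3.52, 0.26], [0.023, -0.0, 0.0]]
[[0.06, 3.52, 0.18], [0.023, -0.0, 0.0]]
[[0.06, 3.53, 0.09], [0.023, -0.0, 0.0]]
[[0.06, 3.53, 0.01], [0.023, -0.0, 0.0]]
[[0.06, 3.52, -0.07], [0.022, -0.0, 0.001]]
[[0.06, 3.52, -0.14], [0.023, -0.0, 0.0]]
[[0.06, 3.52, -0.23], [0.022, -0.0, 0.001]]
[[0.07, 3.51, -0.3], [0.023, -0.0, 0.0]]
[[0.07, 3.51, -0.38], [0.022, -0.001, 0.001]]
[[0.07, 3.5, -0.46], [0.023, -0.0, 0.0]]
```

Request:
drive_tool([
  [[0,3,0.2],[0.023,0,0]],
  [[0,3.5,0.2],[0.023,0,0]],
  [[0,3.5,0.1],[0.023,0,0]],
  [[0,3.5,0],[0.023,0,0]],
  [[0,3.5,0],[0.023,0,0]],
])

```text
clock: 5.52
tool_pos: [0.5316, 0.2115, 0.1515]
tcp_rot: [2.221, 0.044, -2.202]
force: [1.1, -0.4, -2.6]
finger_gap: 0.439
```

Request:
drive_tool([
  [[0,3.5,0],[0.023,0,0]],
  [[0,3.5,0],[0.023,0,0]],
  [[0,3.2,0],[0.023,0,0]],
  [[0,2,0],[0.023,0,0]],
  [[0,0,0],[0,0,0]],
])

```text
clock: 5.93
tool_pos: [0.5312, 0.0754, 0.1527]
tcp_rot: [-2.191, 0.075, 2.166]
force: [0.5, -0.5, -2.0]
finger_gap: 0.442
```

```bash
python3 - <<'E'
from h import *
from bench import cams
import pickle
s,p,Rm=cur();print(s["clock"],p,yawof(Rm),Rm[:,0].round(4),s["force"],s["finger_gap"],s["joint_positions"].round(2),s["qvel"].round(2))
c=cams.get_calibration("wrist")
im=cams.snapshot("wrist");cv2.imwrite("pics/w5.png",im[:,:,::-1])
pickle.dump((c,p,Rm),open("w5.pkl","wb"))
im=cams.snapshot("scene");cv2.imwrite("pics/s5.png",im[:,:,::-1])
E
```

```text
5.9333 [0.53120958 0.07537644 0.15267867] -94.39475881586272 [ 0.0116  0.007  -0.9999] [ 0.5123562  -0.53050222 -1.95079641] 0.44176857738031144 [-0.03  0.51 -0.29  1.91  0.21  0.73 -2.09] [ 0.01 -0.01 -0.02 -0.    0.    0.   -0.  ]
```

View pics/w5.png

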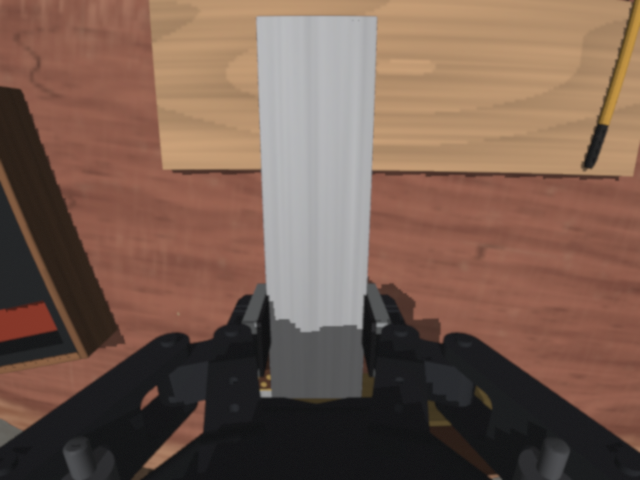

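View pics/s5.png

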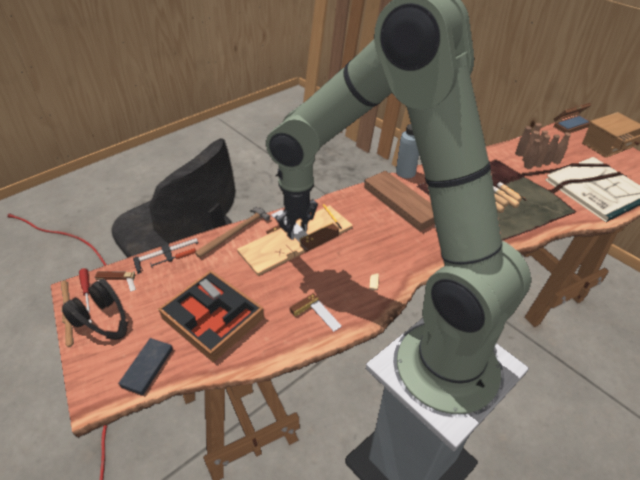

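The square is held; the board's near edge runs (163,170)–(632,177), the line hidden by the blade. I'll measure that edge and its left corner.

```bash
python3 - <<'E'
from h import *
import pickle
c,p,Rm=pickle.load(open("w5.pkl","rb"))
im=cv2.imread("pics/w5.png");hsv=cv2.cvtColor(im,cv2.COLOR_BGR2HSV)
b=((hsv[:,:,0]>11)&(hsv[:,:,0]<25)&(hsv[:,:,2]>110)).astype(np.uint8)
pts=[]
for x in list(range(175,250,5))+list(range(390,580,5)):
    col=np.where(b[120:190,x])[0]
    if len(col): pts.append((x,120+col.max()+.5))
P=np.array([on_z(c,q,.014)[:2] for q in pts])
vx,vy,x0,y0=cv2.fitLine(P.astype(np.float32),cv2.DIST_HUBER,0,.001,.001).ravel()
if vy<0: vx,vy=-vx,-vy
res=(P-[x0,y0])@[vy,-vx];print('edge dir',np.degrees(np.arctan2(vy,vx))-90,'res mm',np.abs(res).max()*1e3,len(P))
lp=[]
for y in range(60,165,5):
    r=np.where(b[y,140:240])[0]; lp.append((140+r.min()-.5,y))
Q=np.array([on_z(c,q,.014)[:2] for q in lp])
v=np.array([vx,vy]);u=np.array([vy,-vx])
s=Q@v;print('left end along v',s.mean(),s.std())
e=np.array([x0,y0])@u
corner=u*e+v*np.median(s);print('corner',corner,'line_end',corner-.14*v, 'u',u)
E
```

```text
edge dir -4.6926346 res mm 0.5204717986739377 53
left end along v 0.24218599291059853 0.0002273910642964569
corner [0.58928278 0.19461527] line_end [0.57782934 0.05508457] u [ 0.9966479  -0.08181033]
```

```bash
python3 - <<'E'
from h import *
s,p,Rm=cur();print(p)
rows(p,Rm,[.554,.032,.05],down(np.radians(-94.7)),5)
E
```

```text
[0.53151274 0.07932333 0.1528184 ]
[[2.05, 0.93, -0.49], [0.002, -0.002, 0.002]]
[[2.05, 0.93, -0.5], [0.002, -0.002, 0.002]]
[[2.06, 0.92, -0.51], [0.002, -0.002, 0.002]]
[[2.06, 0.92, -0.51], [0.002, -0.003, 0.002]]
[[2.05, 0.91, -0.52], [0.002, -0.002, 0.002]]
```

Request:
drive_tool([
  [[2.05,0.95,-0.5],[0.002,-0.002,0.002]],
  [[2.05,0.95,-0.5],[0.002,-0.002,0.002]],
  [[2.05,0.92,-0.5],[0.002,-0.002,0.002]],
  [[2.05,0.92,-0.5],[0.002,-0.002,0.002]],
  [[1.8,0.92,-0.5],[0.002,-0.002,0.002]],
])

```text
clock: 6.45
tool_pos: [0.5584, 0.0407, 0.0547]
tcp_rot: [-2.196, 0.069, 2.17]
force: [0.9, -0.3, -3.1]
finger_gap: 0.442
```

Request:
drive_tool([
  [[0,0,0],[0,0,0]],
  [[0,0,0],[0,0,0]],
])

```text
clock: 6.62
tool_pos: [0.5577, 0.0421, 0.0517]
tcp_rot: [-2.193, 0.067, 2.176]
force: [0.2, 0.8, -1.7]
finger_gap: 0.443
```

```bash
python3 - <<'E'
from h import *
s,p,Rm=cur();print(p,Rm[:,0],yawof(Rm))
rows(p,Rm,[.554,.032,.02],down(np.radians(-94.7)),3)
E
```

```text
[0.55765628 0.04208407 0.05170625] [ 0.00798167  0.00600183 -0.99995013] -93.86774012302506
[[1.05, 0.35, 0.11], [0.005, -0.003, 0.002]]
[[1.06, 0.35, 0.1], [0.005, -0.002, 0.002]]
[[1.05, 0.35, 0.1], [0.005, -0.003, 0.003]]
```

Request:
drive_tool([
  [[0.7,0.5,0.2],[0.007,-0.004,0.004]],
  [[0.7,0.4,0.15],[0.006,-0.004,0.003]],
  [[0.7,0.2,0.1],[0.004,0,0]],
  [[0.4,0,0],[0,0,0]],
  [[0,0,0],[0,0,0]],
])

```text
clock: 7.03
tool_pos: [0.5529, 0.0348, 0.0276]
tcp_rot: [-2.182, 0.088, 2.176]
force: [-0.7, -0.1, -2.2]
finger_gap: 0.441
```

```bash
python3 - <<'E'
from h import *
s,p,Rm=cur();print(p,Rm[:,0],yawof(Rm),s["force"])
rows(p,Rm,[.554,.032,.013],down(np.radians(-94.7)),2)
E
```

```text
[0.55288431 0.03482939 0.02763263] [ 0.00267575  0.00107264 -0.99999584] -94.68758034762658 [-0.74761943 -0.12057337 -2.24301703]
[[0.73, 0.14, -0.07], [0.0, -0.001, 0.001]]
[[0.73, 0.13, -0.06], [0.0, -0.002, 0.0]]
```

Request:
drive_tool([
  [[0.5,0.2,-0.08],[0,-0.002,0.001]],
  [[0.5,0.1,0],[0,-0.001,0]],
  [[0.25,0,0],[0,0,0]],
  [[0,0,0],[0,0,0]],
])

```text
clock: 7.37
tool_pos: [0.5539, 0.0319, 0.0144]
tcp_rot: [-2.18, 0.088, 2.179]
force: [0.5, 0.5, -3.0]
finger_gap: 0.447
```

```bash
python3 - <<'E'
from h import *
from bench import cams
s,p,Rm=cur();print(s["clock"],p,Rm[:,0],yawof(Rm),s["force"])
rows(p,Rm,[.554,.032,.013],down(np.radians(-94.7)),1)
im=cams.snapshot("side");cv2.imwrite("pics/d6.png",cv2.resize(im[190:310,280:440],None,fx=5,fy=5,interpolation=cv2.INTER_CUBIC)[:,:,::-1])
E
```

```text
7.3667 [0.55390045 0.03186614 0.01441508] [ 3.61946351e-04  5.33429132e-04 -9.99999792e-01] -94.66658244104383 [ 0.50377871  0.48745576 -2.98499223]
[[0.14, -0.01, -0.01], [0.001, -0.0, 0.001]]
```

View pics/d6.png

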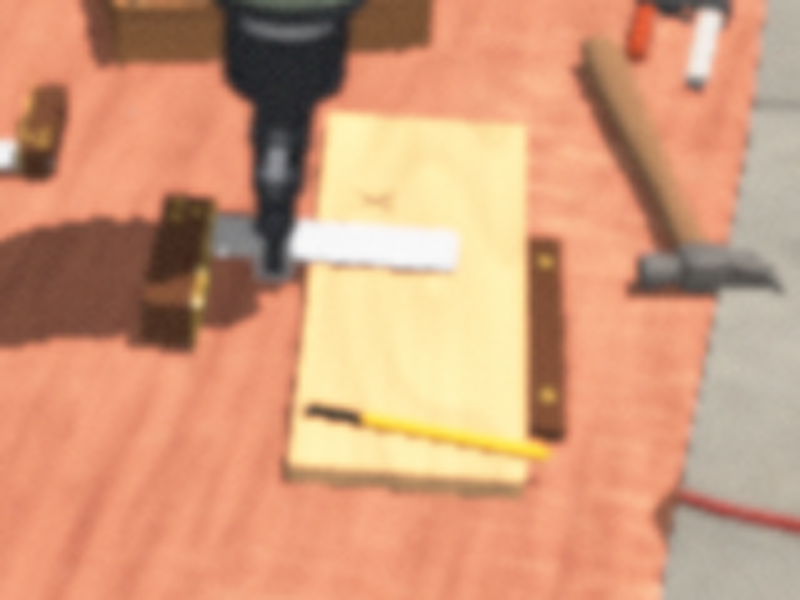

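Stock in front of the board, blade over it. Lowering the last 2 mm and letting go.

Request:
drive_tool([
  [[0.2,0,0],[0,0,0]],
  [[0.1,0,0],[0,0,0]],
  [[0,0,0],[0,0,0]],
])

```text
clock: 7.67
tool_pos: [0.5541, 0.0319, 0.0116]
tcp_rot: [-2.18, 0.088, 2.179]
force: [-0.7, 0.0, 0.0]
finger_gap: 0.44
```

Request:
drive_tool([
  [[0,0,0],[0,0,0]],
  [[0,0,0],[0,0,0]],
  [[0,0,0],[0,0,0]],
], hand=-0.4)

```text
clock: 7.92
tool_pos: [0.5546, 0.032, 0.0121]
tcp_rot: [-2.181, 0.088, 2.177]
force: [0.3, 0.2, -0.4]
finger_gap: 0.699
```

Request:
drive_tool([
  [[-0.5,0,0],[0,0,0]],
  [[-1,0,0],[0,0,0]],
  [[-2,0,0],[0,0,0]],
  [[-3,0,0],[0,0,0]],
  [[-3,0,1],[0,0,0]],
])

```text
clock: 8.33
tool_pos: [0.5427, 0.0328, 0.108]
tcp_rot: [-2.175, 0.088, 2.186]
force: [0.6, 0.2, 1.0]
finger_gap: 0.702
```

Request:
drive_tool([
  [[-2.5,0,1],[-0.12,0,0]],
  [[-2.5,0,1],[-0.12,0,0]],
  [[-2,0,1],[-0.12,0,0]],
  [[0,0,0],[-0.12,0,0]],
  [[0,0,0],[-0.12,0,0]],
])

```text
clock: 8.75
tool_pos: [0.5122, 0.0319, 0.1926]
tcp_rot: [1.922, 0.524, -1.911]
force: [-0.3, 1.1, -0.8]
finger_gap: 0.702
```

```bash
python3 - <<'E'
from h import *
from bench import cams
import pickle
s,p,Rm=cur();print(s["clock"],p,Rm[:,0],yawof(Rm),s["force"],s["joint_positions"].round(2))
c=cams.get_calibration("wrist")
im=cams.snapshot("wrist");cv2.imwrite("pics/w7.png",im[:,:,::-1])
pickle.dump((c,p,Rm),open("w7.pkl","wb"))
E
```

```text
8.75 [0.51220157 0.03187493 0.19258245] [ 0.00634755 -0.00296393 -0.99997546] -59.17048570407647 [-0.31262047  1.0891389  -0.79088656] [ 0.19  0.44 -0.48  1.93  0.28  0.83 -1.47]
```

View pics/w7.png

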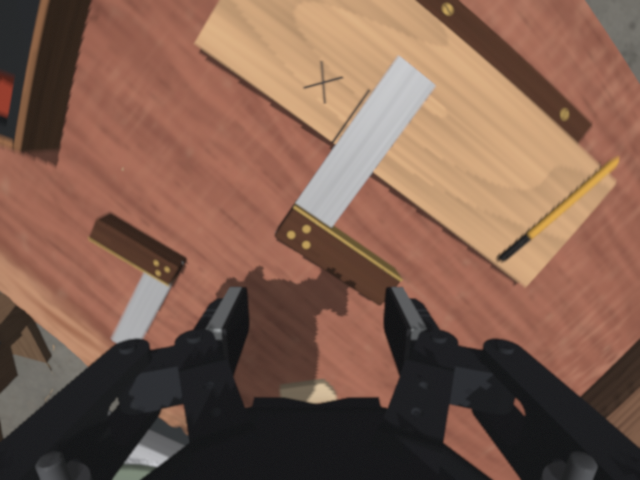

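Square released and lying level: blade (400,60)–(315,225), stock at about (338,255), pencil line (335,137)–(367,92) just left of the blade, cross at (322,80). Measuring all of these.

```bash
cat > m.py <<'E'
from h import *
def fitl(P,d):
    vx,vy,x0,y0=cv2.fitLine(np.array(P,np.float32),cv2.DIST_HUBER,0,.0005,.001).ravel()
    v=np.array([vx,vy]);v=v*np.sign(v@d);return v,np.array([x0,y0])
def blade(c,im,roi,z=.0175):
    hsv=cv2.cvtColor(im,cv2.COLOR_BGR2HSV)
    m0=((hsv[:,:,1]<45)&(hsv[:,:,2]>120)).astype(np.uint8);m=np.zeros_like(m0);x0,y0,x1,y1=roi;m[y0:y1,x0:x1]=m0[y0:y1,x0:x1]
    cs,_=cv2.findContours(m,cv2.RETR_EXTERNAL,cv2.CHAIN_APPROX_NONE);k=max(cs,key=cv2.contourArea)
    P=np.array([on_z(c,q,z)[:2] for q in k[:,0]]).astype(np.float32)*1000
    r=cv2.minAreaRect(P);print('blade px',cv2.boxPoints(cv2.minAreaRect(k)).round(0).tolist(),'world',r);return r,m
E
python3 - <<'E'
from m import *
import pickle
c,p,Rm=pickle.load(open("w7.pkl","rb"))
im=cv2.imread("pics/w7.png");hsv=cv2.cvtColor(im,cv2.COLOR_BGR2HSV)
blade(c,im,(280,40,450,240))
b=((hsv[:,:,0]>10)&(hsv[:,:,0]<26)&(hsv[:,:,2]>130)&(hsv[:,:,1]>60)).astype(np.uint8)
b=cv2.morphologyEx(b,cv2.MORPH_OPEN,np.ones((5,5)))
pts=[]
for x in list(range(215,320,4))+list(range(380,515,4)):
    y0=int(50+(x-200)*.72)
    col=np.where(b[y0-40:y0+40,x])[0]
    if len(col): pts.append((x,y0-40+col.max()+.5))
print(pts[::6])
P=np.array([on_z(c,q,.014)[:2] for q in pts]);v,o=fitl(P,[0,1]);u=np.array([v[1],-v[0]])
print('edge yaw',np.degrees(np.arctan2(v[1],v[0]))-90,'res',np.abs((P-o)@u).max()*1e3)
cv2.imwrite("pics/w7c.png",cv2.resize(im[40:280,260:440],None,fx=2.5*1.3,fy=2.5,interpolation=cv2.INTER_CUBIC))
for z,qs in [(.014,[(335,138),(368,91)]),(.032,[(277,237),(293,207),(401,277),(384,302)])]:
    for q in qs: print(q,on_z(c,q,z).round(4))
print(o,u)
E
```

```text
blade px [[293.0, 201.0], [398.0, 55.0], [437.0, 83.0], [332.0, 229.0]] world ((589.1514892578125, 31.492387771606445), (41.24136734008789, 150.1269989013672), 85.72396850585938)
[(215, np.float64(58.5)), (239, np.float64(75.5)), (263, np.float64(92.5)), (287, np.float64(109.5)), (311, np.float64(127.5)), (392, np.float64(186.5)), (416, np.float64(204.5)), (440, np.float64(222.5)), (464, np.float64(240.5)), (488, np.float64(259.5)), (512, np.float64(277.5))]
edge yaw -4.2405953197109625 res 0.5539790896280016
(335, 138) [0.5823 0.0553 0.014 ]
(368, 91) [0.6294 0.0517 0.014 ]
(277, 237) [0.4843 0.0557 0.032 ]
(293, 207) [0.5147 0.057  0.032 ]
(401, 277) [ 0.509  -0.0597  0.032 ]
(384, 302) [ 0.4803 -0.0604  0.032 ]
[0.5755397  0.02746215] [ 0.99726236 -0.0739448 ]
```

View pics/w7c.png

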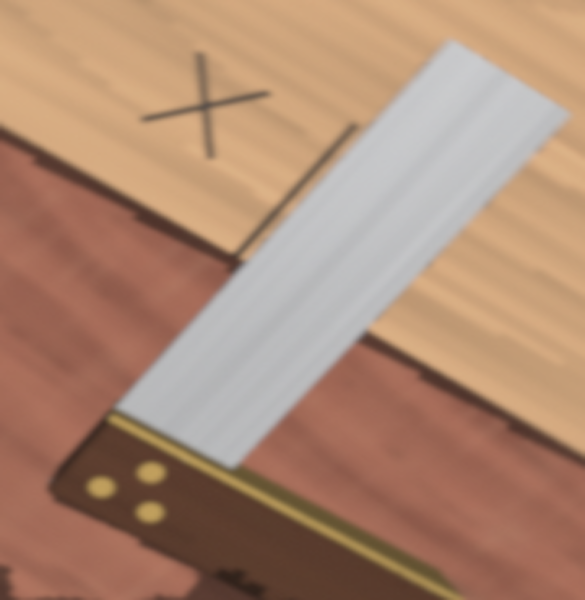

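```bash
python3 - <<'E'
from h import *
s,p,Rm=cur();print(p)
rows(p,Rm,[.4945,-.0025,.10],down(np.radians(-4.6)),9)
E
```

```text
[0.51238073 0.03189605 0.19273415]
[[1.03, 0.22, 0.37], [-0.105, -0.0, -0.001]]
[[1.03, 0.18, 0.39], [-0.105, -0.0, -0.001]]
[[1.03, 0.13, 0.41], [-0.105, -0.0, -0.001]]
[[1.03, 0.09, 0.42], [-0.105, -0.0, -0.001]]
[[1.03, 0.05, 0.43], [-0.104, -0.0, -0.001]]
[[1.03, 0.01, 0.43], [-0.105, -0.0, -0.001]]
[[1.03, -0.04, 0.43], [-0.104, -0.0, -0.001]]
[[1.03, -0.08, 0.43], [-0.105, -0.001, -0.001]]
[[1.03, -0.13, 0.42], [-0.104, -0.0, -0.0]]
```

Request:
drive_tool([
  [[1,0.2,0.4],[-0.115,0,-0.001]],
  [[1,0.2,0.4],[-0.115,0,-0.001]],
  [[1,0.15,0.4],[-0.115,0,-0.001]],
  [[1,0.1,0.4],[-0.115,0,-0.001]],
  [[1,0,0.4],[-0.11,0,-0.001]],
])

```text
clock: 9.22
tool_pos: [0.504, 0.0127, 0.1466]
tcp_rot: [1.54, 0.954, -1.524]
force: [1.2, 0.6, -0.3]
finger_gap: 0.701
```

Request:
drive_tool([
  [[1,0,0.4],[-0.11,0,-0.001]],
  [[1,0,0.4],[-0.11,0,-0.001]],
  [[1,-0.1,0.4],[-0.1,0,-0.001]],
  [[0.5,-0.1,0.3],[-0.05,0,0]],
  [[0,0,0],[0,0,0]],
])

```text
clock: 9.63
tool_pos: [0.4965, -0.0035, 0.1103]
tcp_rot: [1.264, 1.168, -1.26]
force: [1.3, -0.9, -0.3]
finger_gap: 0.703
```

```bash
python3 - <<'E'
from h import *
from bench import cams
s,p,Rm=cur();print(s["clock"],p,Rm[:,0],yawof(Rm),s["joint_positions"].round(2))
im=cams.snapshot("wrist");cv2.imwrite("pics/w8.png",im[:,:,::-1])
s,p,Rm=cur()
rows(p,Rm,[.4945,-.0025,.045],down(np.radians(-4.6)),4)
E
```

```text
9.6333 [ 0.49647126 -0.00350833  0.11028265] [ 0.00559542 -0.00193713 -0.99998247] -4.195048916609768 [ 0.37  0.59 -0.64  2.02  0.55  0.7  -0.7 ]
[[1.64, -0.07, -0.01], [0.001, 0.0, -0.002]]
[[1.64, -0.06, -0.02], [0.001, 0.0, -0.001]]
[[1.65, -0.06, -0.01], [0.001, 0.001, -0.002]]
[[1.64, -0.06, -0.02], [0.001, 0.0, -0.001]]
```

View pics/w8.png

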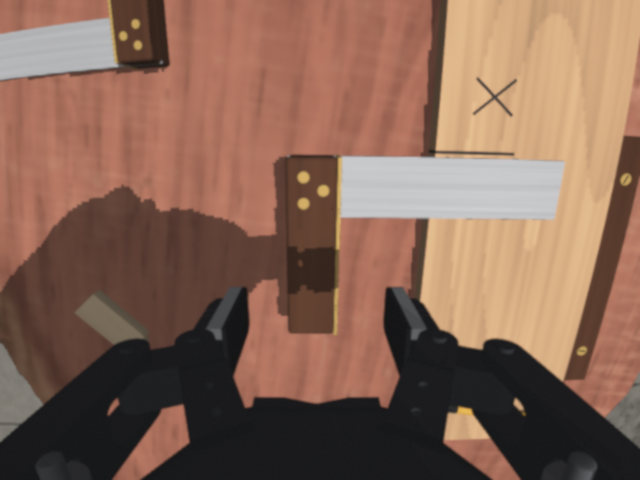

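Request:
drive_tool([
  [[1.6,-0.1,-0.05],[0.002,0,-0.002]],
  [[1.6,-0.1,-0.03],[0.002,0.001,-0.002]],
  [[1.5,-0.05,0],[0.002,0.001,-0.002]],
  [[1,0,0],[0,0,0]],
  [[0,0,0],[0,0,0]],
])

```text
clock: 10.1
tool_pos: [0.4972, -0.0018, 0.0555]
tcp_rot: [1.287, 1.154, -1.281]
force: [-0.7, 0.0, -1.0]
finger_gap: 0.702
```

```bash
python3 - <<'E'
from h import *
s,p,Rm=cur();print(s["clock"],p,Rm[:,0],yawof(Rm),s["qvel"].round(2))
rows(p,Rm,[.4945,-.0025,.0275],down(np.radians(-4.6)),3)
E
```

```text
10.1 [ 0.49715707 -0.00183616  0.0554527 ] [ 0.00570474 -0.00112959 -0.99998309] -5.891885431635938 [-0.   -0.03 -0.01 -0.01 -0.03  0.02 -0.01]
[[0.93, -0.09, 0.03], [-0.008, 0.0, -0.002]]
[[0.93, -0.09, 0.03], [-0.007, 0.0, -0.002]]
[[0.93, -0.09, 0.03], [-0.008, 0.001, -0.002]]
```

Request:
drive_tool([
  [[0.9,-0.15,0.05],[-0.01,0,-0.004]],
  [[0.9,-0.1,0.03],[-0.008,0,-0.002]],
  [[0.5,-0.05,0],[-0.006,0.001,-0.002]],
  [[0,0,0],[0,0,0]],
])

```text
clock: 10.43
tool_pos: [0.4951, -0.002, 0.0323]
tcp_rot: [1.268, 1.171, -1.268]
force: [-0.2, -0.2, 0.2]
finger_gap: 0.699
```

```bash
python3 - <<'E'
from h import *
s,p,Rm=cur();print(s["clock"],p,Rm[:,0],yawof(Rm),s["qvel"].round(2))
rows(p,Rm,[.4945,-.0025,.0275],down(np.radians(-4.6)),1)
E
```

```text
10.4333 [ 0.49514204 -0.00198828  0.0323358 ] [-4.13103105e-04  5.46031590e-05 -9.99999913e-01] -4.578692862795311 [-0. -0. -0. -0. -0.  0. -0.]
[[0.48, -0.06, 0.06], [0.0, -0.0, 0.0]]
```

Request:
drive_tool([
  [[0.45,-0.04,0],[0,0,0]],
  [[0,0,0],[0,0,0]],
  [[0,0,0],[0,0,0]],
])

```text
clock: 10.68
tool_pos: [0.4949, -0.002, 0.0276]
tcp_rot: [1.268, 1.17, -1.268]
force: [-0.3, -0.9, -0.4]
finger_gap: 0.702
```

Request:
drive_tool([
  [[0,0,0],[0,0,0]],
  [[0,0,0],[0,0,0]],
  [[0,0,0],[0,0,0]],
  [[0,0,0],[0,0,0]],
  [[0,0,0],[0,0,0]],
], hand=1)

```text
clock: 11.1
tool_pos: [0.4951, -0.0022, 0.0285]
tcp_rot: [1.269, 1.169, -1.268]
force: [0.2, 0.0, -1.7]
finger_gap: 0.383
```

```bash
python3 - <<'E'
from h import *
from bench import cams
import pickle
s,p,Rm=cur();print(s["clock"],p,Rm[:,0],yawof(Rm),s["force"],s["finger_gap"])
c=cams.get_calibration("wrist")
im=cams.snapshot("wrist");cv2.imwrite("pics/w9.png",im[:,:,::-1])
pickle.dump((c,p,Rm),open("w9.pkl","wb"))
E
```

```text
11.1 [ 0.49505828 -0.00215831  0.02854783] [ 5.45589849e-04 -2.87459081e-04 -9.99999810e-01] -4.648145075883956 [ 0.15209046  0.04325386 -1.72689699] 0.38279309354119045
```

View pics/w9.png

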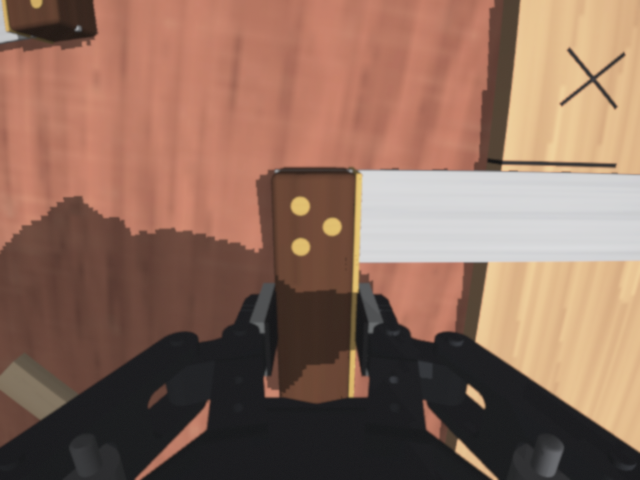

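```bash
cat >> m.py <<'E'
def meas(c,im,z=.0175,roi=(365,150,640,280),lroi=(440,130,640,185),ecols=None,side='wrist',db=0):
    hsv=cv2.cvtColor(im,cv2.COLOR_BGR2HSV);g=cv2.cvtColor(im,cv2.COLOR_BGR2GRAY).astype(float)
    # blade outer edge: per column, first bright/unsaturated row
    m=((hsv[:,:,1]<45)&(hsv[:,:,2]>120))
    top=[];bot=[]
    for x in range(roi[0]+5,roi[2]-3,4):
        r=np.where(m[roi[1]:roi[3],x])[0]
        if len(r)>30: top.append((x,roi[1]+r.min()-.5));bot.append((x,roi[1]+r.max()+.5))
    T=np.array([on_z(c,q,z)[:2] for q in top]);B=np.array([on_z(c,q,z)[:2] for q in bot])
    ut,ot=fitl(T,[1,0]);ub,ob=fitl(B,[1,0])
    # pencil line: dark rows above blade over the board
    lp=[]
    for x in range(lroi[0],lroi[2],3):
        col=g[lroi[1]:lroi[3],x]; sat=hsv[lroi[1]:lroi[3],x]
        r=np.where((col<75)&True)[0]
        if 1<=len(r)<=6: lp.append((x,lroi[1]+r.mean()))
    L=np.array([on_z(c,q,.014)[:2] for q in lp]) if lp else None
    out=dict(top=(ut,ot),bot=(ub,ob))
    yw=lambda d:np.degrees(np.arctan2(d[1],d[0]))
    print('blade top yaw',yw(ut),'bot yaw',yw(ub),'width',abs((ob-ot)@[-ut[1],ut[0]])*1e3, 'px',top[0],top[-1])
    if L is not None and len(L)>5:
        ul,ol=fitl(L,[1,0]);n=np.array([-ut[1],ut[0]])
        d=(L-ot)@n*1e3;print('line yaw',yw(ul),'n',len(L),'px',lp[0],lp[-1],'offset line centre beyond blade edge mm: near',d[:5].mean(),'far',d[-5:].mean());out['line']=(ul,ol,L)
    return out
def edge(c,im,xr,rows_,z=.014):
    hsv=cv2.cvtColor(im,cv2.COLOR_BGR2HSV)
    b=((hsv[:,:,0]>10)&(hsv[:,:,0]<26)&(hsv[:,:,2]>140)).astype(np.uint8)
    b=cv2.morphologyEx(b,cv2.MORPH_OPEN,np.ones((5,5)))
    pts=[]
    for y in rows_:
        r=np.where(b[y,xr[0]:xr[1]])[0]
        if len(r): pts.append((xr[0]+r.min()-.5,y))
    P=np.array([on_z(c,q,z)[:2] for q in pts]);v,o=fitl(P,[0,1]);u=np.array([v[1],-v[0]])
    print('edge yaw',np.degrees(np.arctan2(v[1],v[0]))-90,'res',np.abs((P-o)@u).max()*1e3,'px',pts[0],pts[-1]);return v,o,u
E
python3 - <<'E'
from m import *
import pickle
c,p,Rm=pickle.load(open("w9.pkl","rb"))
im=cv2.imread("pics/w9.png")
o=meas(c,im,z=.0185,lroi=(490,130,640,168))
v,oe,u=edge(c,im,(440,640),list(range(5,150,5))+list(range(270,330,5)))
# face at px col 361 rows 175..260 at z .032(+.001)
for q in [(361,175),(360,270)]:
    P=on_z(c,q,.033)[:2];print('face-edge gap mm',((oe-P)@u)*1e3)
E
```

```text
blade top yaw -4.646401959908034 bot yaw -4.548507372488951 width 39.58584138885679 px (370, np.float64(169.5)) (634, np.float64(174.5))
line yaw -4.5545102702328 n 37 px (505, np.float64(162.5)) (613, np.float64(165.5)) offset line centre beyond blade edge mm: near 3.1321675655723986 far 3.268369261921067
edge yaw -4.8533386234378355 res 0.24514190970819885 px (np.float64(518.5), 5) (np.float64(476.5), 325)
face-edge gap mm 61.70142085520742
face-edge gap mm 60.59300446142421
```

Request:
drive_tool([
  [[-0.15,0,0],[0,0,0]],
  [[0,0.8,-0.1],[0,0,0]],
  [[0,1.2,-0.1],[0,0,0]],
  [[0,1.2,-0.1],[0,0,0]],
  [[0,1,0],[0,0,0]],
])

```text
clock: 11.57
tool_pos: [0.5384, -0.0027, 0.0303]
tcp_rot: [1.267, 1.17, -1.269]
force: [0.4, -0.1, -2.1]
finger_gap: 0.377
```

```bash
python3 - <<'E'
from h import *
s,p,Rm=cur();print(s["clock"],p,Rm[:,0],yawof(Rm),s["force"],s["finger_gap"])
u=np.array([np.cos(np.radians(-4.65)),np.sin(np.radians(-4.65))]);v=np.array([-u[1],u[0]])
t=np.array([.49506,-.00216])+.058*u+.0032*v;print(t)
rows(p,Rm,[*t,.030],down(np.radians(-4.65)),2)
E
```

```text
11.5667 [ 0.53838792 -0.00274813  0.03034773] [-1.09154876e-03 -9.06039898e-04 -9.99998994e-01] -4.609471940700843 [ 0.35120102 -0.13260619 -2.06408414] 0.3768680361628926
[ 0.55312851 -0.00367252]
[[0.02, 0.74, -0.01], [0.0, 0.0, 0.001]]
[[0.01, 0.74, -0.02], [0.001, 0.001, 0.0]]
```

Request:
drive_tool([
  [[0,0.6,-0.02],[0,0,0]],
  [[0,0.5,-0.02],[0,0,0]],
  [[0,0.2,0],[0,0,0]],
  [[0,0,0],[0,0,0]],
])

```text
clock: 11.9
tool_pos: [0.5547, -0.0035, 0.0301]
tcp_rot: [1.269, 1.17, -1.269]
force: [0.6, -0.3, -1.7]
finger_gap: 0.379
```

```bash
python3 - <<'E'
from m import *
from bench import cams
import pickle
s,p,Rm=cur();print(s["clock"],p,Rm[:,0],yawof(Rm),s["force"],s["finger_gap"])
c=cams.get_calibration("wrist")
im=cams.snapshot("wrist")[:,:,::-1].copy();cv2.imwrite("pics/w10.png",im)
pickle.dump((c,p,Rm),open("w10.pkl","wb"))
rows(p,Rm,[.55313,-.00367,.030],down(np.radians(-4.65)),1)
E
```

```text
11.9 [ 0.55472931 -0.00348742  0.03012905] [-1.89191817e-04 -4.84589377e-05 -9.99999981e-01] -4.675891899790097 [ 0.57387604 -0.32704858 -1.74922583] 0.3787162149011584
[[0.01, -0.16, 0.03], [-0.0, 0.0, 0.0]]
```

View pics/w10.png

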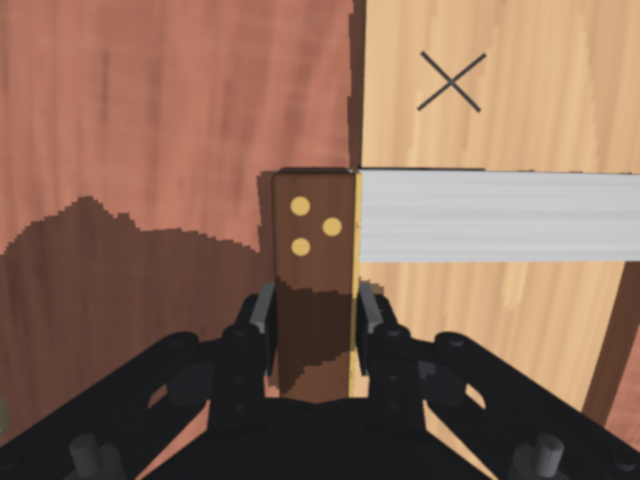

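```bash
python3 - <<'E'
from m import *
import pickle
c,p,Rm=pickle.load(open("w10.pkl","rb"))
im=cv2.imread("pics/w10.png")
meas(c,im,z=.020,lroi=(375,155,480,171))
v,o,u=edge(c,im,(340,400),list(range(5,150,5)))
for q in [(361,175),(360,262)]:
    P=on_z(c,q,.0345)[:2];print('face-edge gap mm',((o-P)@u)*1e3)
cv2.imwrite("pics/w10c.png",cv2.resize(im[130:210,330:530],None,fx=4,fy=4,interpolation=cv2.INTER_CUBIC))
E
```

```text
blade top yaw -4.666609930798216 bot yaw -4.700771276726804 width 39.50126885784222 px (370, np.float64(169.5)) (634, np.float64(174.5))
edge yaw -4.785070841056893 res 0.20047693394909027 px (np.float64(365.5), 5) (np.float64(361.5), 145)
face-edge gap mm 2.3915153066896986
face-edge gap mm 1.4806055886516176
```

View pics/w10c.png

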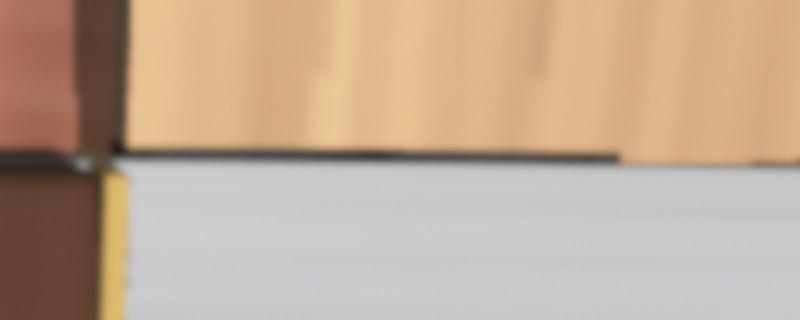

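```bash
python3 - <<'E'
from m import *
import pickle
c,p,Rm=pickle.load(open("w10.pkl","rb"))
im=cv2.imread("pics/w10.png");g=cv2.cvtColor(im,cv2.COLOR_BGR2GRAY)
for x in (380,420,460): print(x,g[162:176,x])
n=np.array([-np.sin(np.radians(-4.65)),np.cos(np.radians(-4.65))])
for x,a,b in [(380,167.5,169.5),(460,168,170.2)]:
    A=on_z(c,(x,a),.014)[:2];
    for zb in (.0165,.0195): print(x,'line outer - blade edge mm',(A-on_z(c,(x,b),zb)[:2])@n*1e3)
E
```

```text
380 [189 190 189 183 160 116  83 103 150 185 199 203 203 203]
420 [191 191 191 188 171 123  72  74 128 176 196 199 200 201]
460 [183 183 183 182 174 149 109  84 113 160 188 197 199 199]
380 line outer - blade edge mm 0.611689543226585
380 line outer - blade edge mm 0.34827821523483554
460 line outer - blade edge mm 0.7040795726950307
460 line outer - blade edge mm 0.4409631446197501
```

Request:
drive_tool([
  [[0.1,0,0.05],[0,0,0]],
  [[0.1,0,0],[0,0,0]],
  [[0.1,0.1,0],[0,0,0]],
  [[0.05,0.1,0],[0,0,0]],
  [[0.05,0.1,0],[0,0,0]],
])

```text
clock: 12.37
tool_pos: [0.5547, -0.0041, 0.0283]
tcp_rot: [1.265, 1.17, -1.271]
force: [-4.6, 0.2, 7.0]
finger_gap: 0.383
```

Request:
drive_tool([
  [[0.02,0.15,0],[0,0,0]],
  [[0.02,0.15,0],[0,0,0]],
])

```text
clock: 12.53
tool_pos: [0.557, -0.0042, 0.0283]
tcp_rot: [1.264, 1.17, -1.272]
force: [-4.7, 0.5, 4.3]
finger_gap: 0.379
```

```bash
python3 - <<'E'
from h import *
s,p,Rm=cur();print(s["clock"],p,Rm[:,0],yawof(Rm),s["force"],s["wrist_torque"],s["finger_gap"])
E
```

```text
12.5333 [ 0.55700083 -0.00421993  0.02829777] [-0.00298777 -0.00321282 -0.99999038] -4.580069247241998 [-4.67150933  0.49039682  4.29864051] [0.09423246 1.01008548 0.00912377] 0.3792159254215528
```

Request:
drive_tool([
  [[0,0.2,0],[0,0,0.002]],
  [[0,0.25,0],[0,0,0]],
])

```text
clock: 12.7
tool_pos: [0.5575, -0.0043, 0.0282]
tcp_rot: [1.26, 1.173, -1.276]
force: [-26.6, 3.1, 26.9]
finger_gap: 0.382
```

```bash
python3 - <<'E'
from m import *
from bench import cams
import pickle
s,p,Rm=cur();print(s["clock"],p,Rm[:,0],yawof(Rm),s["force"],s["finger_gap"])
c=cams.get_calibration("wrist")
im=cams.snapshot("wrist")[:,:,::-1].copy();cv2.imwrite("pics/w11.png",im)
pickle.dump((c,p,Rm),open("w11.pkl","wb"))
cv2.imwrite("pics/w11c.png",cv2.resize(im[130:280,330:530],None,fx=4,fy=4,interpolation=cv2.INTER_CUBIC))
edge(c,im,(340,400),list(range(5,150,5)))
E
```

```text
12.7 [ 0.55753446 -0.00426504  0.02821398] [-0.0082757  -0.00487099 -0.99995389] -4.567870344664827 [-26.63158451   3.13633337  26.94135058] 0.38175435422758774
edge yaw -4.747067629347626 res 0.22590329515806873 px (np.float64(360.5), 5) (np.float64(356.5), 145)
```

View pics/w11c.png

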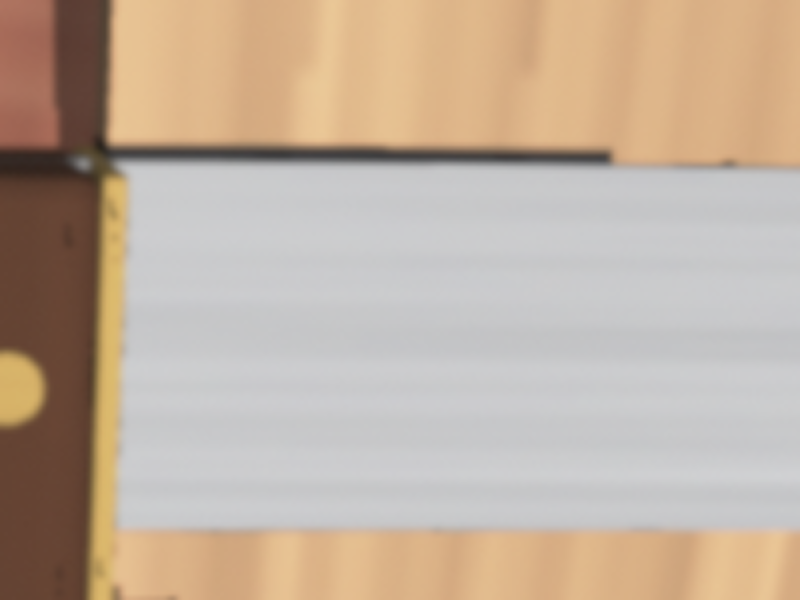

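Request:
drive_tool([
  [[-0.05,0,0],[0,0,0]],
  [[-0.03,0,0],[0,0.003,-0.005]],
  [[0,0,0],[0,0,0]],
])

```text
clock: 13.0
tool_pos: [0.5573, -0.0042, 0.0295]
tcp_rot: [1.259, 1.179, -1.279]
force: [-2.8, -0.9, 1.6]
finger_gap: 0.381
```

```bash
python3 - <<'E'
from h import *
s,p,Rm=cur();print(s["clock"],p,Rm[:,0],yawof(Rm),s["force"],s["wrist_torque"],s["finger_gap"])
E
```

```text
13.0 [ 0.55732371 -0.00424384  0.02947809] [-0.01383836 -0.00173942 -0.99990273] -4.561262066424893 [-2.79016599 -0.89952334  1.56103254] [-0.05594752 -0.02853178  0.02189814] 0.3813714280623293
```

Request:
drive_tool([
  [[0,0,0],[0.001,0,0.007]],
  [[0,0,0],[0,0,0.006]],
  [[0.05,0.05,0],[0,0,0]],
  [[0,0,0],[0,0,0]],
])

```text
clock: 13.33
tool_pos: [0.5573, -0.0044, 0.0283]
tcp_rot: [1.266, 1.168, -1.27]
force: [-0.2, -0.8, 0.9]
finger_gap: 0.377
```

```bash
python3 - <<'E'
from h import *
s,p,Rm=cur();print(s["clock"],p,Rm[:,0],yawof(Rm),s["force"],s["wrist_torque"],s["finger_gap"])
rows(p,Rm,[*p[:2],.0287],down(np.radians(-4.68)),1)
E
```

```text
13.3333 [ 0.55726535 -0.00436827  0.02830025] [-7.84538692e-04 -2.58491714e-03 -9.99996351e-01] -4.642776454712336 [-0.15037593 -0.75367079  0.85069363] [-0.00447824  0.11213038 -0.06619674] 0.376796345244711
[[-0.04, -0.0, 0.0], [0.001, 0.003, 0.001]]
```

Level, no load. Opening.

Request:
drive_tool([
  [[0,0,0],[0,0,0]],
  [[0,0,0],[0,0,0]],
  [[0,0,0],[0,0,0]],
  [[0,0,0],[0,0,0]],
], hand=-0.4)

```text
clock: 13.67
tool_pos: [0.558, -0.0042, 0.0284]
tcp_rot: [1.267, 1.168, -1.269]
force: [-0.6, -0.9, -0.4]
finger_gap: 0.703
```

Request:
drive_tool([
  [[-0.5,0,0],[0,0,0]],
  [[-1,0,0],[0,0,0]],
  [[-1.5,0,0],[0,0,0]],
  [[-2,0,0],[0,0,0]],
  [[-2,0,0],[0,0,0]],
])

```text
clock: 14.08
tool_pos: [0.5562, -0.0036, 0.1]
tcp_rot: [1.264, 1.173, -1.272]
force: [-0.2, -0.2, 0.5]
finger_gap: 0.702
```

Request:
drive_tool([
  [[0,-1,0],[0,0,0]],
  [[0,-1,0],[0,0,0]],
  [[0,0,0],[0,0,0]],
])

```text
clock: 14.33
tool_pos: [0.5377, -0.0018, 0.1063]
tcp_rot: [1.268, 1.167, -1.267]
force: [-0.2, 0.3, -0.4]
finger_gap: 0.697
```

```bash
python3 - <<'E'
from m import *
from bench import cams
import pickle
s,p,Rm=cur();print(s["clock"],p,Rm[:,0],yawof(Rm),s["force"],s["finger_gap"])
c=cams.get_calibration("wrist")
im=cams.snapshot("wrist")[:,:,::-1].copy();cv2.imwrite("pics/w12.png",im)
pickle.dump((c,p,Rm),open("w12.pkl","wb"))
E
```

```text
14.3333 [ 0.5376673  -0.00181371  0.10629593] [ 0.00237518 -0.00185919 -0.99999545] -4.5748688108639755 [-0.16955418  0.3258767  -0.39617362] 0.6965423065686969
```

View pics/w12.png

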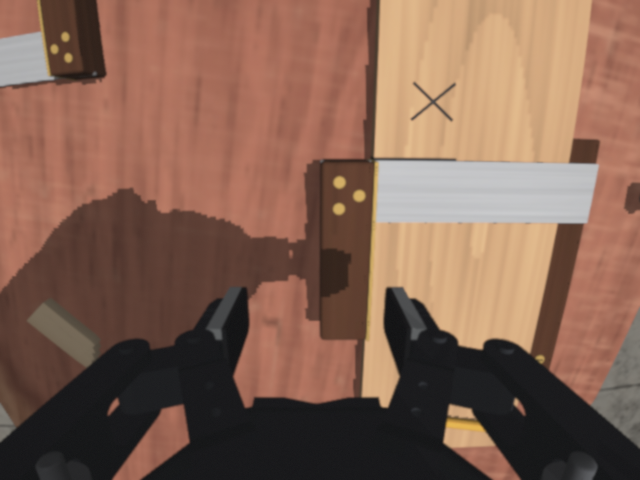

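Lies well: stock (322..372,160..338) against the edge, line visible at blade's upper edge (375–455,159), cross free. To make sure it is flush, I'll push the stock's back gently at its middle with the closed fingers.

```bash
python3 - <<'E'
from h import *
s,p,Rm=cur()
u=np.array([np.cos(np.radians(-4.68)),np.sin(np.radians(-4.68))])
t=np.array([.5573,-.0044])-.043*u;print(t)
rows(p,Rm,[*t,.06],down(np.radians(-4.68)),3)
E
```

```text
[ 0.51444337 -0.0008916 ]
[[1.54, -0.8, 0.03], [0.001, 0.001, -0.001]]
[[1.54, -0.81, 0.03], [0.0, 0.0, -0.001]]
[[1.53, -0.8, 0.02], [0.001, 0.001, -0.001]]
```

Request:
drive_tool([
  [[0,-0.9,0],[0.001,0.001,-0.001]],
  [[0,-0.9,0],[0,0,-0.001]],
  [[1.5,-0.6,0],[0,0,0]],
  [[1.5,0,0],[0,0,0]],
  [[1.2,0,0],[0,0,0]],
], hand=1)

```text
clock: 14.8
tool_pos: [0.5126, 0.0001, 0.064]
tcp_rot: [1.27, 1.168, -1.267]
force: [0.8, 0.0, -1.2]
finger_gap: 0.006
```

Request:
drive_tool([
  [[0,0,0],[0,0,0]],
  [[0,0,0],[0,0,0]],
])

```text
clock: 14.97
tool_pos: [0.5106, 0.0004, 0.0616]
tcp_rot: [1.267, 1.171, -1.27]
force: [0.1, 0.1, 0.6]
finger_gap: 0.003
```

```bash
python3 - <<'E'
from m import *
from bench import cams
s,p,Rm=cur();print(s["clock"],p,Rm[:,0],yawof(Rm),s["force"],s["finger_gap"])
im=cams.snapshot("wrist")[:,:,::-1].copy();cv2.imwrite("pics/w13.png",im)
rows(p,Rm,[.5144,-.0009,.016],down(np.radians(-4.68)),4)
E
```

```text
14.9667 [5.10598513e-01 3.75269814e-04 6.16188603e-02] [-1.98385734e-03 -1.59453077e-04 -9.99998019e-01] -4.610691977558724 [0.13438842 0.12286711 0.64674173] 0.003106286626287077
[[1.14, 0.1, 0.02], [0.0, 0.0, 0.0]]
[[1.14, 0.1, 0.03], [0.0, 0.0, 0.001]]
[[1.14, 0.1, 0.02], [0.001, 0.0, 0.0]]
[[1.14, 0.1, 0.03], [0.0, 0.0, 0.001]]
```

View pics/w13.png

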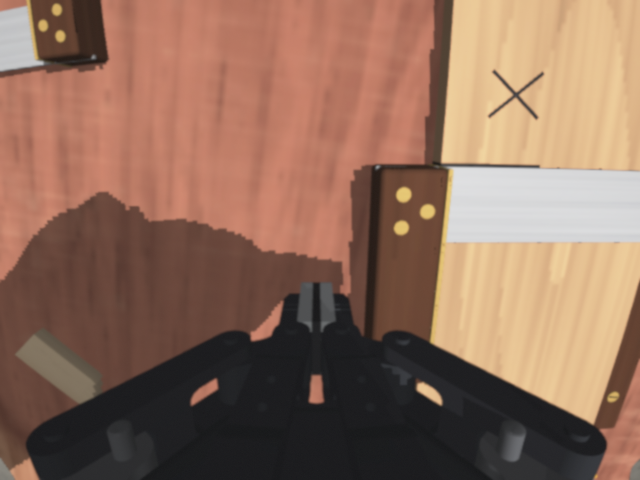

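Request:
drive_tool([
  [[1,0,0],[0,0,0.001]],
  [[1,0,0],[0,0,0.001]],
  [[1,0,0],[0,0,0]],
  [[0.8,0,0],[0,0,0]],
  [[0,0,0],[0,0,0]],
])

```text
clock: 15.43
tool_pos: [0.5115, 0.0003, 0.021]
tcp_rot: [1.27, 1.168, -1.267]
force: [-1.1, 0.2, -0.5]
finger_gap: 0.001
```

Request:
drive_tool([
  [[0,0.6,0],[0,0,0]],
  [[0,0.5,0],[0,0,0]],
  [[0,0.3,0],[0,0,0]],
  [[0,0,0],[0,0,0]],
])

```text
clock: 15.77
tool_pos: [0.5267, -0.0007, 0.0206]
tcp_rot: [1.269, 1.169, -1.268]
force: [-0.8, 0.2, -0.2]
finger_gap: 0.002
```

```bash
python3 - <<'E'
from m import *
from bench import cams
s,p,Rm=cur();print(s["clock"],p,Rm[:,0],yawof(Rm),s["force"])
im=cams.snapshot("wrist")[:,:,::-1].copy();cv2.imwrite("pics/w14.png",im)
E
```

```text
15.7667 [ 0.52672776 -0.00066661  0.02056944] [ 1.02154971e-03 -8.21873435e-05 -9.99999475e-01] -4.618481903586425 [-0.80169659  0.21745284 -0.18546699]
```

View pics/w14.png

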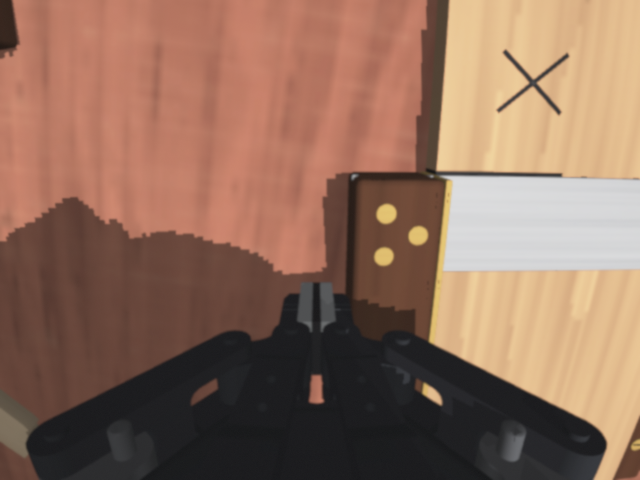

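Request:
drive_tool([
  [[0,0.15,0],[0,0,0]],
  [[0,0.15,0],[0,0,0]],
  [[0,0.15,0],[0,0,0]],
])

```text
clock: 16.07
tool_pos: [0.5269, -0.0007, 0.0205]
tcp_rot: [1.264, 1.174, -1.273]
force: [-12.5, 1.6, 8.8]
finger_gap: -0.002
```

Request:
drive_tool([
  [[0,0.15,0],[0,0,0]],
  [[0,0.15,0],[0,0,0]],
])

```text
clock: 16.23
tool_pos: [0.5269, -0.0007, 0.0206]
tcp_rot: [1.26, 1.177, -1.277]
force: [-11.8, 1.9, 7.7]
finger_gap: -0.004
```

It meets 12 N and does not move: the stock is hard against the board. Backing off and lifting away.

Request:
drive_tool([
  [[0,-0.2,0],[0,0,0.007]],
  [[0,-0.5,0],[0,0,0.005]],
  [[0,-1,0],[0,0,0]],
  [[-1,-1,0],[0,0,0]],
  [[-2,-0.5,0],[0,0,0]],
])

```text
clock: 16.65
tool_pos: [0.4923, 0.0019, 0.0494]
tcp_rot: [1.266, 1.169, -1.269]
force: [0.1, -0.5, 0.1]
finger_gap: 0.001
```

Request:
drive_tool([
  [[-3,0,0],[0,0,0]],
  [[-3,0,0],[0,0,0]],
  [[-3,0.5,-0.5],[0,0,0]],
  [[-2,1,-1],[0,0,0]],
  [[0,0,0],[0,0,0]],
])

```text
clock: 17.07
tool_pos: [0.5063, 0.0164, 0.167]
tcp_rot: [1.265, 1.165, -1.267]
force: [0.1, 1.2, 0.5]
finger_gap: 0.002
```

```bash
python3 - <<'E'
from m import *
from bench import cams
import pickle
s,p,Rm=cur();print(s["clock"],p,Rm[:,0],yawof(Rm),s["force"])
c=cams.get_calibration("wrist")
im=cams.snapshot("wrist")[:,:,::-1].copy();cv2.imwrite("pics/w15.png",im)
pickle.dump((c,p,Rm),open("w15.pkl","wb"))
d=cams.snapshot("side")[:,:,::-1].copy();cv2.imwrite("pics/d15.png",cv2.resize(d[190:310,280:440],None,fx=5,fy=5,interpolation=cv2.INTER_CUBIC))
E
```

```text
17.0667 [0.50626741 0.01639898 0.16697397] [ 0.00304449 -0.00464892 -0.99998456] -4.508402949156219 [0.11022523 1.19905612 0.52833715]
```

View pics/w15.png

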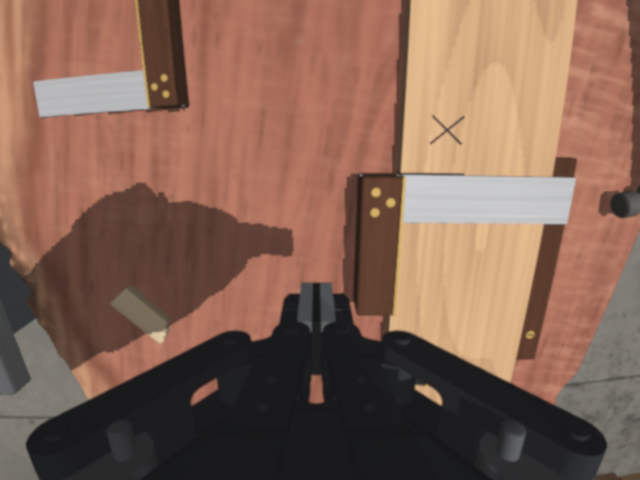

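View pics/d15.png

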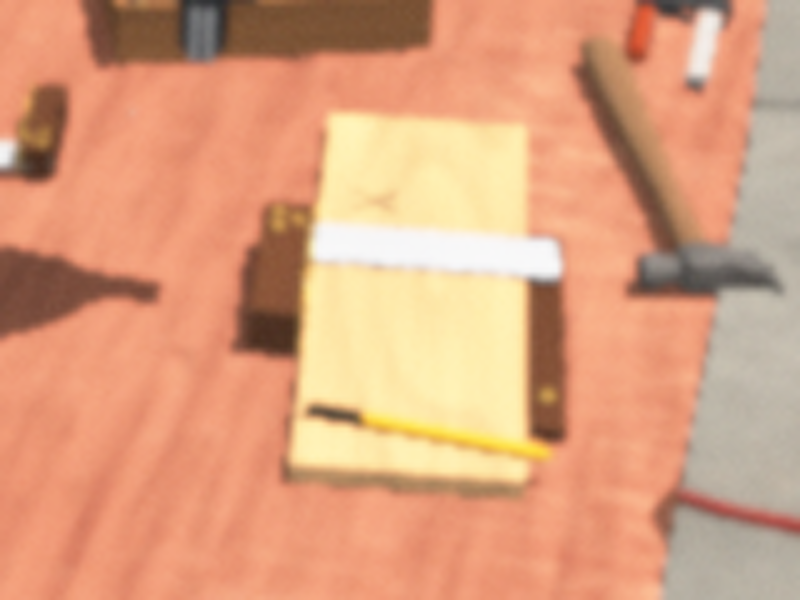

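```bash
python3 - <<'E'
from m import *
import pickle
n=np.array([-np.sin(np.radians(-4.7)),np.cos(np.radians(-4.7))])
for f in ("w12","w15"):
    c,p,Rm=pickle.load(open(f+".pkl","rb"));im=cv2.imread(f"pics/{f}.png");g=cv2.cvtColor(im,cv2.COLOR_BGR2GRAY).astype(float)
    if f=="w12": o=meas(c,im,roi=(380,140,580,235),lroi=(382,150,450,163)); edge(c,im,(350,400),range(5,145,5)); xs=range(385,450,8)
    else: o=meas(c,im,roi=(408,165,565,235),lroi=(408,165,460,180)); edge(c,im,(385,420),range(5,165,5)); xs=range(412,460,8)
    ut,ot=o['top'];r=[]
    for x in xs:
        y0=140 if f=="w12" else 160
        col=g[y0:y0+35,x]; k=int(np.argmin(col)); hi=np.median(col[:10])
        th=(hi+col[k])/2
        a=next(j for j in range(k,0,-1) if col[j]>th); a=a+(col[a]-th)/(col[a]-col[a+1])
        hb=np.median(col[k+4:k+10]);th=(hb+col[k])/2
        b=next(j for j in range(k,34) if col[j]>th); b=b-(col[b]-th)/(col[b]-col[b-1])
        A=on_z(c,(x,y0+a),.014)[:2];B=on_z(c,(x,y0+b),.0175)[:2]
        r.append((A-B)@n*1e3)
    print(f,'line outer border beyond blade edge mm',np.round(r,2))
im=cv2.imread("pics/w15.png");cv2.imwrite("pics/w15c.png",cv2.resize(im[150:330,340:480],None,fx=4,fy=3.3,interpolation=cv2.INTER_CUBIC))
E
```

```text
blade top yaw -4.731470170782508 bot yaw -4.838966199947211 width 39.84691214072855 px (385, np.float64(159.5)) (573, np.float64(162.5))
edge yaw -4.768753586187458 res 0.34426069538438053 px (np.float64(379.5), 5) (np.float64(373.5), 140)
w12 line outer border beyond blade edge mm [1.73 1.71 1.67 1.61 1.62 1.68 1.69 1.59 1.68]
blade top yaw -4.751595008257185 bot yaw -4.955026655393638 width 39.982426294819184 px (413, np.float64(173.5)) (561, np.float64(176.5))
edge yaw -4.811729021779925 res 0.38076333435612225 px (np.float64(409.5), 5) (np.float64(400.5), 160)
w15 line outer border beyond blade edge mm [1.92 1.89 1.91 1.85 1.89 1.9 ]
```

View pics/w15c.png

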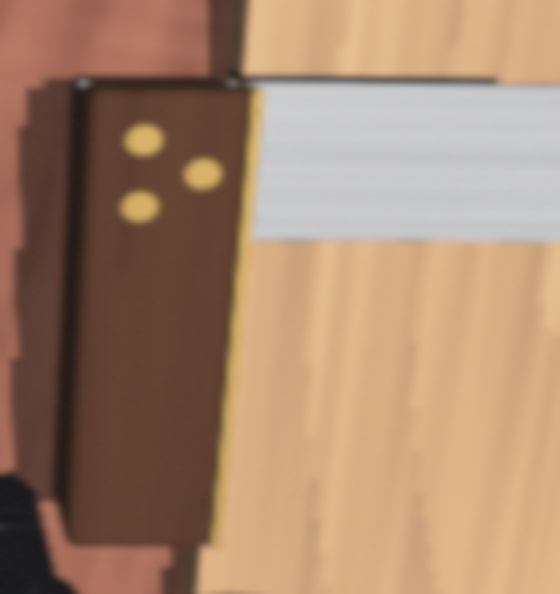

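```bash
python3 - <<'E'
from m import *
import pickle
n=np.array([-np.sin(np.radians(-4.7)),np.cos(np.radians(-4.7))])
for f,xs,y0 in (("w9",range(510,610,12),145),("w10",range(375,470,12),150),("w11",range(370,470,12),150),("w14",range(450,550,12),158)):
    im=cv2.imread(f"pics/{f}.png");g=cv2.cvtColor(im,cv2.COLOR_BGR2GRAY).astype(float)
    if f=="w14": print([g[168:186,x].astype(int).tolist() for x in (460,500,540)]);continue
    c,p,Rm=pickle.load(open(f+".pkl","rb"))
    zb={'w9':.0185,'w10':.0195,'w11':.0175}[f];r=[];w=[]
    for x in xs:
        col=g[y0:y0+32,x]; k=int(np.argmin(col)); hi=np.median(col[:10]);th=(hi+col[k])/2
        a=next(j for j in range(k,0,-1) if col[j]>th); a=a+(col[a]-th)/(col[a]-col[a+1])
        b=next(j for j in range(k,31) if col[j]>th); b=b-(col[b]-th)/(col[b]-col[b-1])
        A=on_z(c,(x,y0+a),.014)[:2];B=on_z(c,(x,y0+b),.014)[:2];C=on_z(c,(x,y0+b),zb)[:2]
        w.append((A-B)@n*1e3);r.append((A-C)@n*1e3)
    print(f,'dark band width at z14',np.round(w,2),'to blade',np.round(r,2))
    if f=="w11": print([g[160:178,x].astype(int).tolist() for x in (380,420,460)])
E
```

```text
w9 dark band width at z14 [1.64 1.65 1.7  1.59 1.73 1.72 1.73 1.71 1.7 ] to blade [1.33 1.34 1.39 1.28 1.43 1.41 1.42 1.4  1.39]
w10 dark band width at z14 [1.33 1.33 1.31 1.4  1.35 1.32 1.29 1.28] to blade [0.84 0.84 0.83 0.91 0.86 0.84 0.8  0.8 ]
w11 dark band width at z14 [1.55 1.54 1.5  1.57 1.59 1.56 1.47 1.41 1.45] to blade [1.22 1.21 1.18 1.24 1.26 1.23 1.14 1.09 1.13]
[[192, 192, 192, 191, 187, 167, 127, 84, 68, 96, 145, 183, 199, 202, 202, 203, 203, 203], [193, 193, 193, 193, 191, 177, 136, 88, 64, 78, 125, 173, 195, 199, 200, 201, 202, 201], [187, 187, 187, 187, 187, 182, 163, 125, 82, 66, 107, 160, 189, 198, 199, 200, 201, 201]]
[[200, 194, 174, 130, 86, 65, 78, 125, 180, 211, 218, 219, 220, 220, 220, 219, 219, 219], [201, 201, 197, 176, 121, 71, 64, 97, 153, 198, 215, 216, 216, 217, 218, 218, 218, 217], [196, 196, 195, 186, 155, 103, 63, 68, 114, 170, 203, 214, 215, 215, 216, 216, 216, 216]]
```

The line lies along the blade's edge: the blade edge is 1.2 mm in from the outer border of the 2 mm line, about 0.2–0.4 mm from its centre. The blade and board-edge yaws agree within 0.1°, and the board's corners have not moved. Handing in.

```bash
python3 - <<'E'
from bench import bot,status
s=status.sense();print(s["clock"],s["force"],s["tool_pos"]);print(bot.hand_in())
E
```

```text
17.1667 [-0.00668591 -0.15300504  0.41358556] [0.50388967 0.01471283 0.16377233]
the job is handed in; nothing more can be done
None
```

The try square is on the board against the near edge, released. The job was handed in at about 17.2 s of the 51 s allowed.

I lifted the larger square out of the tray by its blade, using the finger cut-outs. I set it down in front of the board with the blade over the board, and gripped it again by the stock. Then I slid it against the near edge with the blade's outer edge on the pencil line and let go. A light push on the back of the stock with closed fingers confirmed it was seated.

**Last checks:**
- **Flush:** the stock did not move under a 12 N push. While I was still holding it, it had already been pressed home with about 27 N. The blade and board-edge angles agree within 0.1°. I did not measure the heel and toe gaps directly.
- **On the line:** the close-up shows the blade's edge about 0.2–0.4 mm from the line's centre. Two pictures from higher up, where the line is more blurred, put it nearer the line's inner border, about 0.7–0.9 mm from the centre. Both readings are on the 2 mm line, and the cross is on the other side.
- **Board and arm:** the board's corners look unchanged in the side picture. The arm was clear of everything at hand-in, with the fingers about 15 cm above the bench.

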